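Turn the filling spatula blade-up in its crock

TASK

The blue-bladed filling spatula was put into the tool crock blade down: lay it flat on the white board and let go, then take it by the other end and stand it back in the crock blade up. Lower the handle right down before you let go, and leave the blade leaning over the rim on the side towards the board. Keep the crock where it stands and leave the scale, the dough scraper and the bowl alone.

Things in the scene. Friction and masses are not known exactly. Their poses are not given: they have to be found in the camera images.
- spatula: stiff flat spatula 200 mm long, 12 mm thick, 70 g: black handle 18 mm wide, blue blade 44 mm wide, edges parallel over the last 58 mm. Origin on the centre line 59 mm from the blade's tip, 141 mm from the handle's end; x towards the blade's tip, y across, z square to the flat faces. Starts blade down in the crock, handle leaning 35 degrees to any side, y level, 70 mm of it out past the rim
- blade_tip (a point): middle of the blade's tip edge, on the spatula's x axis, 59 mm from its origin
- handle_end (a point): middle of the handle's free end, on the spatula's x axis, 141 mm behind its origin
- crock: round stoneware tool crock, pale grey-green with a brown rim, loose on the table, 0.95 kg, upright: 115 mm high, 111 mm across the rim band, inside 94 mm across at the rim and 88 mm at the floor, floor 8 mm thick. Origin: centre of its underside; z up, x and y along the world's. A tool resting in it leans about 20 to 37 degrees
- crock_rim (a point): centre of the crock's mouth, 115 mm above the table
- crock_floor (a point): centre of the crock's inner floor, 8 mm above the table
- board: white cutting board fixed to the table, 360 mm (its x) by 260 mm (its y) by 20 mm thick, on the left (+y) or on the right (-y) of the crock, turned by up to 0.12 rad. Origin: centre of its underside; top 20 mm above the table. The half nearer the robot (its -x) is clear; the scraper lies on the far half
- scraper: dough scraper lying on the far half of the board, steel plate 85 mm by 140 mm with a white grip bar, 18 mm high; leave alone. Origin: centre of its underside
- scale: white kitchen scale, 200 mm by 150 mm by 38 mm, loose on the table on the other side of the crock from the board; leave alone. Origin: centre of its underside
- bowl: aluminium mixing bowl, 140 mm across and 60 mm high, loose on the table beyond the crock; leave alone. Origin: centre of its underside
Not all that is in view belongs to the job. What is shaped like the spatula but orange or turquoise is not meant.

How it is judged:
By the outcome, as a careful person would: the job done as asked, in the order asked, and still so for the second after the job is handed in, with the robot touching nothing.
It also fails if it takes over 67 s, if anything falls off the work surface, if the arm or the gripper's body presses on something with over 40 N, if the wrist force passes 120 N, or if a joint passes its speed limit or range.

ROBOT

A 7-joint arm with a two-finger parallel gripper is mounted at the origin on the work surface. World frame = base frame: x ahead of the robot, y to its left, z up, the work surface at z = 0. Lengths are in mm, angles in rad, forces in N, time in s.
With the tool pointing down it reaches from about 400 to 875 mm from the base axis. Payload 4.4 kg.
Tool frame: the origin (TCP) lies on the centre line of the jaws, within the pads' length; the fingertips stand 14 mm ahead of it and the grasp point (between the pads) lies 5 mm behind it; z points along the fingers, x is the direction in which the jaws open and shut, and the axes are right-handed (so a half turn about z gives the same grasp; the last joint's range is limited). The gripper opens to 85 mm and grips with 20 to 120 N. Pads are 22 mm wide; open, the fingers measure 114 mm over their backs; the gripper's body (76 mm by 85 mm) begins 54 mm behind the grasp point. The pads swing forward as they close: fully open they stand 13 mm farther back than shut.
Start: joints at [-1.305, 0.628, 0.038, 1.517, -0.027, 0.996, -0.02], TCP at [211.711, 614.57, 245.313] pointing down, gripper open.
Joint ranges: [-3.06, 3.06], [-0.37, 2.12], [-1.25, 1.32], [0.18, 2.47], [-1.1, 4.24], [0.23, 1.98], [-2.94, 2.94]. Speed limits (rad/s): [2.57, 2.57, 3.14, 3.14, 3.14, 3.14, 3.14].

INTERFACE

Orientations are given as [roll, pitch, yaw] about the fixed x, y, z axes, in that order (R = Rz(yaw) Ry(pitch) Rx(roll)).
In Python, from cell import ctrl gives the robot as it stands.
- The arm moves only by the tool send_rows, never from a script. Its argument "commands" is a list of rows, each a list of 5 numbers: the finger opening in mm, from 0 to 85.4, then the shift along the tool's x, y, z in mm, then the turn about the tool's z in degrees. In form: [[grip, x, y, z, roll], ...]. A call has 1 to 5 rows; each row is the pose to reach, as a shift and turn from the pose measured when the call began, along the tool's axes at that moment; what a row does not reach only later rows make up. A row lasts 1/10 s, in which the tool goes at most 50 mm and 8.59 degrees, less where a joint would pass 70% of its speed; a pose out of reach is approached as far as the arm can. A call with a gripper value outside its range is refused whole. The fingers move at their own pace and stop on an object; the grip force is fixed at half the most. Time passes only in rows, so rows that repeat a pose let the fingers close. It gives the time, the measured TCP pose, the force and the opening at its end, in the units of the state.
- ctrl.read_state(): the state, without advancing time (a new reading comes with each control period).
- ctrl.get_image(name): name is "scene" or "top" or "wrist"; returns the picture (480x640x3 uint8, red, green, blue); there is no depth.
- ctrl.camera_params(name): a dict with "fx", "fy", "cx", "cy" (pixels), "cam_to_world" (4x4, takes a point from camera to world coordinates). Camera axes: x right, y down, z forward; pixel columns grow to the right and rows downward; lengths in mm; the calibration is good to about 2 mm. The wrist camera is an equidistant fisheye: a pixel r from the principal point sees the ray r / f radians off the axis. A picture is of the moment at which its call begins: read the wrist's pose just before it. camera_params takes no time and is no camera call; for the wrist camera it gives the pose at the moment of the call.
- ctrl.finish_job(): hands the job in, once; it reports no verdict.
The state is a dict: "clock": time; "qpos": joint angles; "qd": joint speeds; "tau": joint torques, N m; "eef_pos": TCP position; "tool_rot": TCP orientation; "force": force on the tool from outside, world axes, zero at the start; "torque": the same for the moment, N m; "width": finger opening in mm.
Only numpy, scipy, OpenCV 4.12 (cv2) and the standard library are available. Lean on these libraries where they do the work, as an engineer would, in place of code of your own. Each camera call takes 0.05 s, during which the arm holds its last target.

## Working session

There is one attempt and no reset: what is moved stays moved. The work goes in short steps, Python scripts to look and compute and a tool call to move; the robot and the scene stay as the last step left them, time stands still between calls to the robot, and variables do not carry over. Pictures are saved under pics/ and viewed, and the job is handed in when it is done.

Besides the shell and the picture viewer there is one more tool, called by a JSON object that holds its "op" and its "data". send_rows: Moves the arm, as the interface text tells. Its arguments: {"type":"object","properties":{"commands":{"type":"array"}},"required":["commands"]}

```bash
ls; mkdir -p pics; python3 - <<'E'
from cell import ctrl
import cv2,numpy as np
print(ctrl.read_state())
for n in ["scene","top","wrist"]:
    p=ctrl.camera_params(n); print(n,p["fx"],p["fy"],p["cx"],p["cy"]); print(np.round(p["cam_to_world"],3).tolist())
    im=ctrl.get_image(n); cv2.imwrite(f"pics/{n}0.png",im[:,:,::-1])
E
```

```text
pics
{'clock': 0.0, 'qpos': array([-1.30478388,  0.6293282 ,  0.03842603,  1.5183667 , -0.02700597,
        0.99629336, -0.02000857]), 'qd': array([-0.00117495,  0.00023368, -0.00070189, -0.00126258, -0.00028447,
        0.00144964, -0.00125327]), 'tau': array([-2.56100402e-04, -5.63410199e+01,  1.22635458e+00, -1.93443900e+01,
        1.11240472e-02,  1.07023920e-02, -2.24068691e-05]), 'eef_pos': array([211.51018904, 613.99538059, 244.40080256]), 'tool_rot': array([3.14158317e+00, 1.87819007e-03, 1.23898497e+00]), 'force': array([-0.55599475, -0.56283047, -0.23910472]), 'torque': array([ 0.02963187, -0.06953241, -0.00328778]), 'width': 85.21959927156298}
scene 608.2625624221014 608.2625624221014 315.99309729951676 243.5063501585081
[[0.011, 0.746, -0.666, 1419.21], [1.0, -0.02, -0.006, -2.451], [-0.018, -0.666, -0.746, 1166.954], [0.0, 0.0, 0.0, 1.0]]
top 435.2100234041294 435.2100234041294 327.4762013507124 238.7583188083958
[[0.044, -0.975, 0.216, 266.823], [-0.999, -0.044, 0.007, -0.414], [0.003, -0.216, -0.976, 1174.624], [0.0, 0.0, 0.0, 1.0]]
wrist 371.64829954431775 371.64829954431775 316.73894975853597 235.80963366445926
[[0.325, 0.896, 0.302, 134.266], [0.946, -0.308, -0.105, 640.747], [-0.001, 0.32, -0.947, 372.846], [0.0, 0.0, 0.0, 1.0]]
```

View pics/scene0.png

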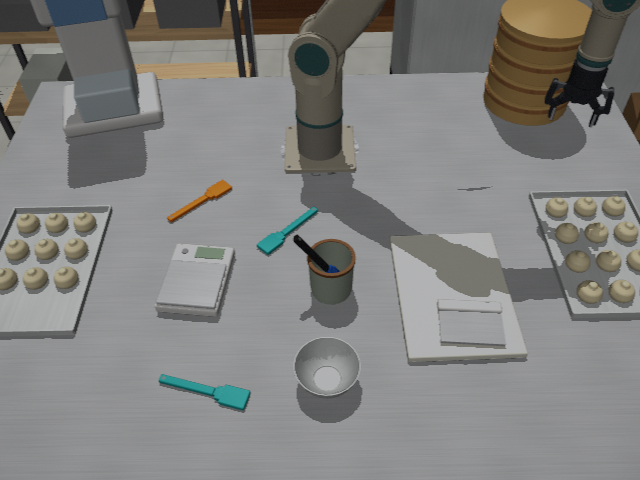

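View pics/top0.png

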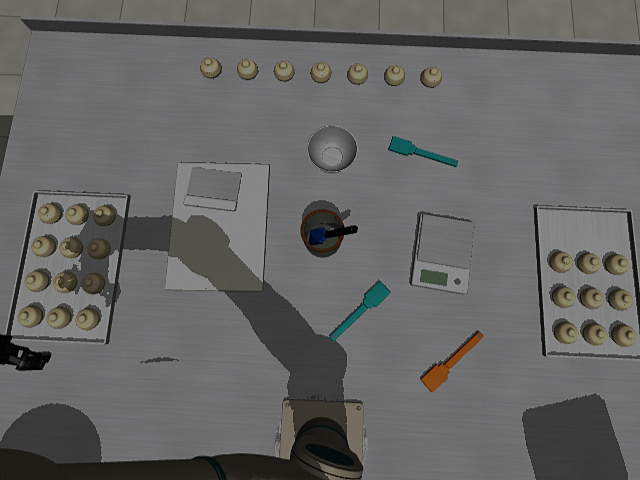

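View pics/wrist0.png

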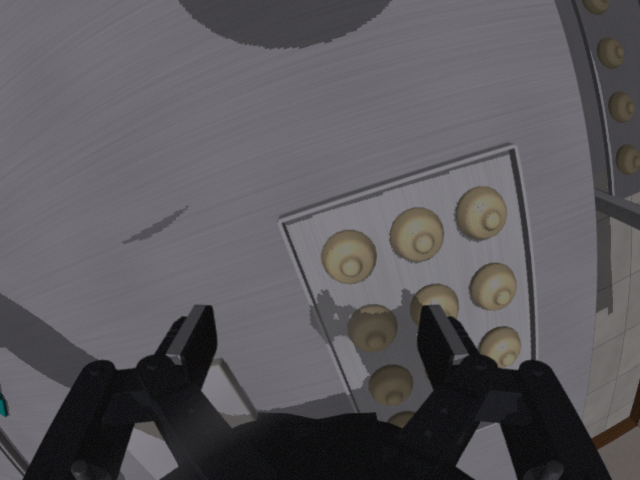

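The blue-bladed, black-handled tool in the crock (scene ~(315,253), top ~(335,233)) is the one meant. The orange one (scene 200,200) and the turquoise ones (288,230 and 205,390) are not. Next I'll confirm this in crops and measure.

```bash
cat > h.py <<'E'
import numpy as np,cv2
from cell import ctrl
def ray(p,uv):
    M=np.array(p["cam_to_world"]); u,v=uv
    d=np.array([(u-p["cx"])/p["fx"],(v-p["cy"])/p["fy"],1.0])
    d=M[:3,:3]@d; return M[:3,3],d/np.linalg.norm(d)
def rayw(p,uv):
    M=np.array(p["cam_to_world"]); x=(uv[0]-p["cx"])/p["fx"]; y=(uv[1]-p["cy"])/p["fy"]
    r=np.hypot(x,y); s=np.sin(r)/max(r,1e-9)
    return M[:3,3],M[:3,:3]@np.array([x*s,y*s,np.cos(r)])
def plane(p,uv,z,w=False):
    o,d=(rayw if w else ray)(p,uv); return o+d*(z-o[2])/d[2]
def tri(rs):
    A=np.zeros((3,3));b=np.zeros(3)
    for o,d in rs:
        P=np.eye(3)-np.outer(d,d);A+=P;b+=P@o
    x=np.linalg.solve(A,b); return x,[np.linalg.norm((np.eye(3)-np.outer(d,d))@(x-o)) for o,d in rs]
def hsv(im): return cv2.cvtColor(im,cv2.COLOR_RGB2HSV)
E
python3 - <<'E'
import cv2
a=cv2.imread('pics/scene0.png')[210:320,270:390];b=cv2.imread('pics/top0.png')[190:290,280:380]
a=cv2.resize(a,(480,440),interpolation=cv2.INTER_CUBIC)[:400];b=cv2.resize(b,(400,400),interpolation=cv2.INTER_CUBIC)
a=cv2.resize(a,(400,366));import numpy as np
c=np.zeros((400,800,3),np.uint8);c[:366,:400]=a;c[:,400:]=b;cv2.imwrite('pics/crop0.png',c)
E
```

```text
(no output)
```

View pics/crop0.png

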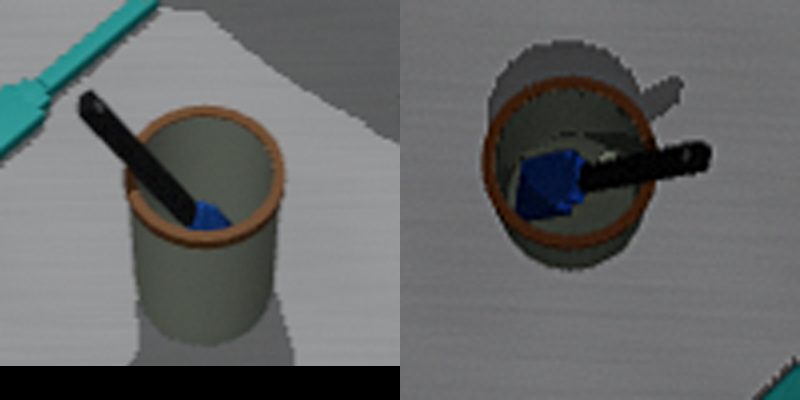

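The crop confirms a black handle and a blue blade, blade down in the crock. The handle end is at scene ≈(295,238) and top ≈(356,229).

```bash
python3 - <<'E'
from h import *
P={n:ctrl.camera_params(n) for n in("scene","top")}
im={n:cv2.imread(f"pics/{n}0.png")[:,:,::-1].copy() for n in P}
box={"scene":(290,225,370,310),"top":(290,195,365,265)}
ends={}
for n in P:
    H=hsv(im[n]);x0,y0,x1,y1=box[n]
    roi=np.zeros(H.shape[:2],bool);roi[y0:y1,x0:x1]=1
    br=((H[...,0]<14)|(H[...,0]>174))&(H[...,1]>100)&(H[...,2]>50)&roi
    ys,xs=np.nonzero(br); pts=np.array([plane(P[n],(x+.0,y+.0),115) for x,y in zip(xs,ys)])[:,:2]
    hull=cv2.convexHull(pts.astype(np.float32));c,r=cv2.minEnclosingCircle(hull)
    print(n,"rim",len(xs),np.round(c,1),round(r,1), np.round((pts.min(0)+pts.max(0))/2,1),np.ptp(pts,axis=0))
    bk=(H[...,2]<45)&(H[...,1]<110)&roi
    k,l,s,_=cv2.connectedComponentsWithStats(bk.astype(np.uint8)); i=1+np.argmax(s[1:,4]);
    ys,xs=np.nonzero(l==i);q=np.c_[xs,ys].astype(np.float32)
    print(n,"handle",s[i],cv2.minAreaRect(q))
    bl=(H[...,0]>105)&(H[...,0]<130)&(H[...,1]>120)&roi
    ys,xs=np.nonzero(bl);print("blue",xs.min(),xs.max(),ys.min(),ys.max(),xs.mean(),ys.mean())
    dx,dy,_,_=cv2.fitLine(q,cv2.DIST_L2,0,.01,.01)[:4].ravel() if 0 else (*cv2.fitLine(q,cv2.DIST_L2,0,.01,.01).ravel()[:2],0,0)
    m=q.mean(0);t=(q-m)@np.array([dx,dy]);print("ends",m+t.min()*np.array([dx,dy]),m+t.max()*np.array([dx,dy]))
# board corners in top
H=hsv(im["top"]);w=(H[...,1]<25)&(H[...,2]>120);w[:150]=0;w[300:]=0;w[:,:160]=0;w[:,280:]=0
cv2.imwrite("pics/bmask.png",(w*255).astype(np.uint8))
b=cv2.imread("pics/top0.png")[150:300,150:290];cv2.imwrite("pics/bcrop.png",cv2.resize(b,(560,600)))
E
```

```text
scene rim 286 [523.1  22.7] 57.4 [523.1  22.8] [113.69853466 104.97931726]
scene handle [294 235  34  37 327] ((310.5000305175781, 253.0000457763672), (47.37614822387695, 7.77817440032959), 45.0)
blue 326 338 265 272 331.9130434782609 269.1159420289855
ends [293.78055 236.2223 ] [327.49295 269.5006 ]
top rim 293 [523.8  21.8] 55.4 [523.9  21.9] [108.91280708 106.3918236 ]
top handle [326 214  32  26 283] ((339.1514892578125, 229.89273071289062), (32.2024040222168, 21.600492477416992), 25.64100456237793)
blue 309 353 227 244 318.4597701149425 235.62452107279694
ends [325.30206 222.79022] [355.47372 233.48477]
```

View pics/bcrop.png

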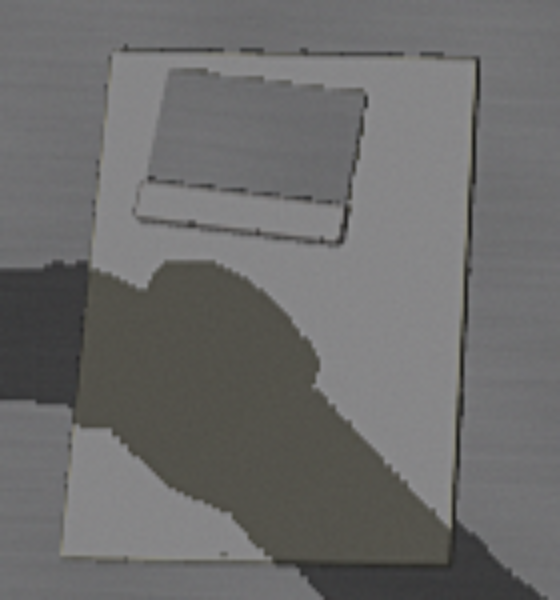

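```bash
python3 - <<'E'
from h import *
P={n:ctrl.camera_params(n) for n in("scene","top")}
e,r=tri([ray(P["scene"],(295.5,237.6)),ray(P["top"],(356.2,228.8))]);print("end",e,r)
j,r=tri([ray(P["scene"],(328,268.9)),ray(P["top"],(325.8,234.3))]);print("junc",j,r)
d=e-j;print(np.linalg.norm(d),"lean",np.degrees(np.arccos(d[2]/np.linalg.norm(d))),"az",np.degrees(np.arctan2(d[1],d[0])))
C=[plane(P["top"],q,20) for q in [(177.5,162.5),(269.5,164.5),(262,290.8),(165.5,289)]]
for c in C: print(np.round(c,1))
C=np.array(C);print(C.mean(0));a=C[0]-C[3];b=C[1]-C[2];print(np.linalg.norm(a),np.linalg.norm(b),np.arctan2(a[1],a[0]),np.arctan2(b[1],b[0]))
print("wall", [np.linalg.norm(C[0]-C[1]),np.linalg.norm(C[2]-C[3])])
E
```

```text
end [514.98276827 -57.78283297 175.61824958] [np.float64(2.2803303908190267), np.float64(2.2803303908190413)]
junc [522.21289754  13.9999104   73.24233123] [np.float64(1.709159059413662), np.float64(1.7091590594136625)]
125.24322605633714 lean 35.17296366295669 az -95.75157013914064
[723.8 440.7  20. ]
[729.5 180.8  20. ]
[373.7 174.7  20. ]
[367.1 430.1  20. ]
[548.51377497 306.54758379  20.        ]
356.8296671401129 355.8767968094935 0.029571704593522985 0.01711913640085097
wall [np.float64(259.9643359550256), np.float64(255.5273731507662)]
```

```bash
cat >> h.py <<'E'
from scipy.spatial.transform import Rotation as Ro
def go(t,yaw=None):
    s=ctrl.read_state();R=Ro.from_euler("xyz",s["tool_rot"]).as_matrix()
    d=R.T@(np.array(t,float)-s["eef_pos"]);cy=np.arctan2(R[1,0],R[0,0])
    r=0 if yaw is None else (np.degrees(cy-yaw)+180)%360-180
    print("t",round(s["clock"],2),"pos",np.round(s["eef_pos"],1),"yaw",round(cy,3),"w",round(s["width"],1),"F",np.round(s["force"],1),"q7",round(s["qpos"][6],2))
    print("shift",np.round(d,1),"roll",round(r,1),"rows",np.ceil(np.linalg.norm(d)/50))
E
python3 - <<'E'
from h import *
go([516.6,-41.7,270],-0.1)
E
```

```text
t 0.15 pos [211.5 614.2 244.6] yaw 1.239 w 85.3 F [-0.4 -0.3 -0.5] q7 -0.02
shift [-520.8  502.   -24.7] roll 76.7 rows 15.0
```

{"op": "send_rows", "data": {"commands": [[85, -35, 33, -25, 8], [85, -70, 67, -25, 16], [85, -105, 101, -25, 24], [85, -140, 135, -25, 32], [85, -175, 169, -25, 40]]}}

```text
clock: 0.65
eef_pos: [314.9, 391.6, 269.9]
tool_rot: [3.141, 0.001, 0.535]
force: [1.1, -0.3, -0.5]
width: 84.8
```

```bash
python3 - <<'E'
from h import *
go([516.6,-41.7,270],-0.1)
E
```

```text
t 0.65 pos [314.9 391.6 269.9] yaw 0.535 w 84.8 F [ 1.1 -0.3 -0.5] q7 -0.28
shift [-4.740e+01  4.756e+02  4.000e-01] roll 36.4 rows 10.0
```

{"op": "send_rows", "data": {"commands": [[85, -5, 50, 0, 7], [85, -10, 98, 0, 14], [85, -15, 146, 0, 21], [85, -20, 194, 0, 28], [85, -24, 242, 0, 36.4]]}}

```text
clock: 1.15
eef_pos: [417.9, 169.3, 270.3]
tool_rot: [3.141, 0.0, -0.105]
force: [0.1, -0.6, -0.8]
width: 85.1
```

```bash
python3 - <<'E'
from h import *
go([516.6,-41.7,270],-0.1)
E
```

```text
t 1.15 pos [417.9 169.3 270.3] yaw -0.105 w 85.1 F [ 0.1 -0.6 -0.8] q7 -0.32
shift [120.4 199.5   0.4] roll -0.3 rows 5.0
```

{"op": "send_rows", "data": {"commands": [[85, 25, 40, 0, 0], [85, 50, 80, 0, 0], [85, 75, 120, 0, 0], [85, 100, 160, 0, 0], [85, 120, 199, 0, 0]]}}

```text
clock: 1.65
eef_pos: [517.2, -43.1, 270.4]
tool_rot: [3.141, -0.0, -0.105]
force: [0.2, 1.2, -0.8]
width: 84.8
```

```bash
python3 - <<'E'
from h import *
go([516.6,-41.7,270],-0.1)
p=ctrl.camera_params("wrist");im=ctrl.get_image("wrist");cv2.imwrite("pics/w1.png",im[:,:,::-1])
go([516.6,-41.7,162],-0.1)
for q in [(514.9,-57.8,175.6),(516.6,-41.7,152.7)]:
    M=np.linalg.inv(p["cam_to_world"]);c=M[:3,:3]@np.array(q)+M[:3,3];th=np.arctan2(np.hypot(c[0],c[1]),c[2]);s=th/np.hypot(c[0],c[1])
    print("proj",p["cx"]+p["fx"]*c[0]*s,p["cy"]+p["fx"]*c[1]*s)
E
```

```text
t 1.65 pos [517.2 -43.1 270.4] yaw -0.105 w 84.8 F [ 0.2  1.2 -0.8] q7 0.19
shift [-0.8 -1.3  0.4] roll -0.3 rows 1.0
t 1.7 pos [519.2 -52.3 271.1] yaw -0.115 w 84.8 F [ 3.5 -6.4  0.9] q7 0.2
shift [ -4.4 -11.1 109. ] roll -0.9 rows 3.0
proj 314.47252565433934 267.2079218927892
proj 314.6141724366179 232.72850291870103
```

View pics/w1.png

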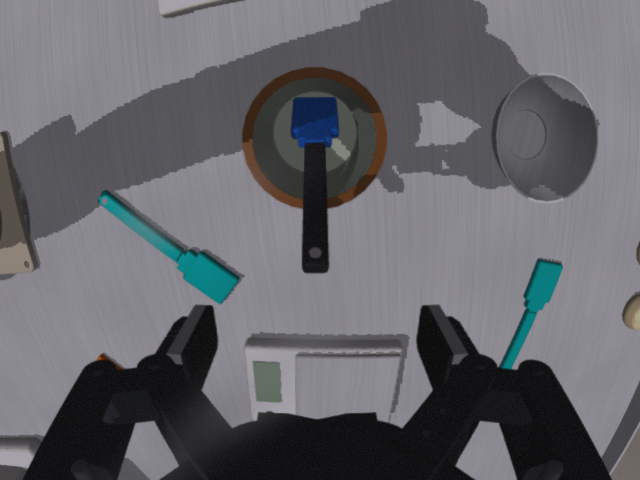

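The wrist view shows the handle end at (315,270) and the handle vertical in the picture. My 3D estimate projects to (314,267), so they agree and the yaw is right. I'll descend now.

{"op": "send_rows", "data": {"commands": [[85, -4, -11, 0, 0], [85, -4, -11, 40, 0], [85, -4, -11, 80, 0], [85, -4, -11, 109, 0], [85, -4, -11, 109, 0]]}}

```text
clock: 2.2
eef_pos: [513.7, -39.8, 158.8]
tool_rot: [3.134, 0.003, -0.113]
force: [-1.1, 0.1, 0.5]
width: 85.2
```

```bash
python3 - <<'E'
from h import *
go([516.6,-41.7,162],-0.1)
p=ctrl.camera_params("wrist");im=ctrl.get_image("wrist");cv2.imwrite("pics/w2.png",im[:,:,::-1])
go([516.6,-41.7,162],-0.1)
E
```

```text
t 2.2 pos [513.7 -39.8 158.8] yaw -0.113 w 85.2 F [-1.1  0.1  0.5] q7 0.27
shift [ 3.   1.5 -3.2] roll -0.8 rows 1.0
t 2.25 pos [515.5 -40.5 160.9] yaw -0.114 w 84.9 F [-0.3  0.5  1. ] q7 0.27
shift [ 1.3  1.1 -1.1] roll -0.8 rows 1.0
```

View pics/w2.png

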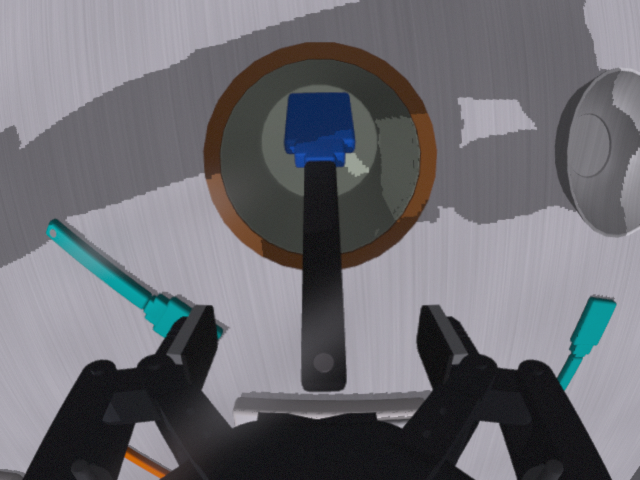

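The handle sits between the pads, at column 323 against the pads' midpoint of 320. I'll close on it.

{"op": "send_rows", "data": {"commands": [[5, 1, 1, -1, 0], [5, 1, 1, -1, 0], [5, 1, 1, -1, 0], [5, 1, 1, -1, 0], [5, 1, 1, -1, 0]]}}

```text
clock: 2.75
eef_pos: [516.4, -41.6, 162.5]
tool_rot: [3.134, -0.001, -0.113]
force: [-0.2, -0.9, 2.3]
width: 16.8
```

```bash
python3 - <<'E'
from h import *
go([516.6,-41.7,290],-0.1)
E
```

```text
t 2.75 pos [516.4 -41.6 162.5] yaw -0.113 w 16.8 F [-0.2 -0.9  2.3] q7 0.27
shift [   0.4    1.  -127.5] roll -0.8 rows 3.0
```

{"op": "send_rows", "data": {"commands": [[5, 0, 0, -10, 0], [5, 0, 0, -40, 0], [5, 0, 0, -75, 0], [5, 0, 0, -110, 0], [5, 0, 0, -135, 0]]}}

```text
clock: 3.25
eef_pos: [516.8, -41.0, 300.4]
tool_rot: [3.134, -0.004, -0.114]
force: [0.3, 0.2, -1.6]
width: 16.5
```

```bash
python3 - <<'E'
from h import *
go([516.6,-41.7,305],-0.1)
for n in ["scene","wrist"]:
    im=ctrl.get_image(n);cv2.imwrite(f"pics/{n}3.png",im[:,:,::-1])
go([516.6,-41.7,305],-0.1)
E
```

```text
t 3.25 pos [516.8 -41.  300.4] yaw -0.114 w 16.5 F [ 0.3  0.2 -1.6] q7 0.16
shift [-0.1  0.8 -4.6] roll -0.8 rows 1.0
t 3.35 pos [518.4 -41.2 301.5] yaw -0.114 w 16.5 F [-0.  -0.3  0.1] q7 0.16
shift [-1.7  0.8 -3.5] roll -0.8 rows 1.0
```

View pics/scene3.png

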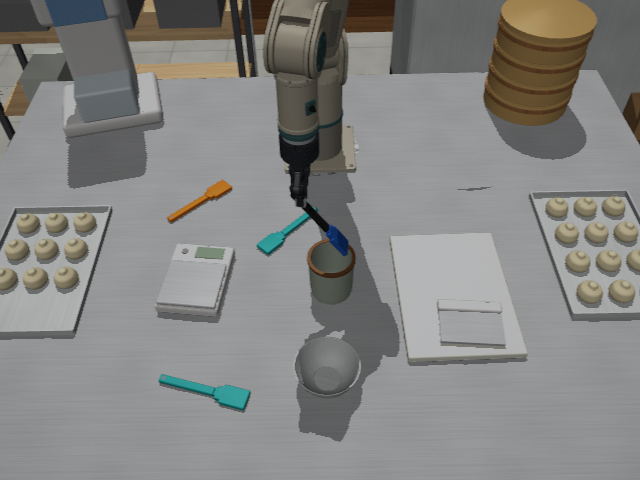

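View pics/wrist3.png

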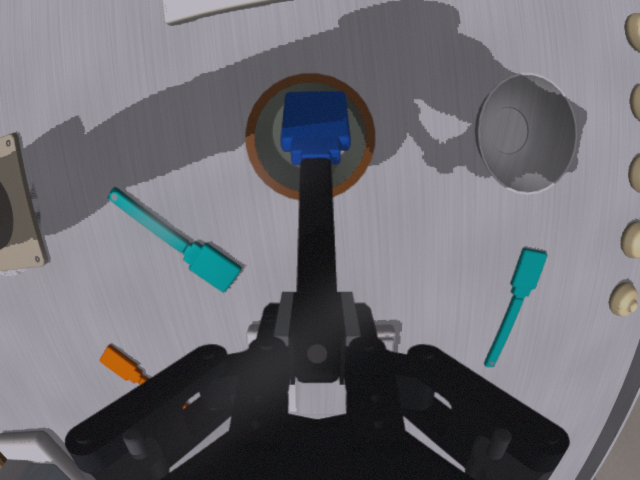

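```bash
python3 - <<'E'
from h import *
go([460,306,260],0.0)
E
```

```text
t 3.35 pos [518.4 -41.2 301.5] yaw -0.114 w 16.5 F [-0.  -0.3  0.1] q7 0.16
shift [ -97.8 -338.6   38.4] roll -6.5 rows 8.0
```

{"op": "send_rows", "data": {"commands": [[5, -5, -17, 0, 0], [5, -15, -55, 0, -1], [5, -28, -100, 0, -2], [5, -41, -145, 0, -4], [5, -54, -190, 0, -5]]}}

```text
clock: 3.85
eef_pos: [485.2, 155.2, 299.3]
tool_rot: [3.134, -0.008, -0.026]
force: [1.1, 0.7, -0.6]
width: 16.7
```

```bash
python3 - <<'E'
from h import *
go([460,306,230],0.0)
E
```

```text
t 3.85 pos [485.2 155.2 299.3] yaw -0.026 w 16.7 F [ 1.1  0.7 -0.6] q7 -0.18
shift [ -29.7 -150.7   67.9] roll -1.5 rows 4.0
```

{"op": "send_rows", "data": {"commands": [[5, -8, -40, 15, 0], [5, -17, -80, 30, -1], [5, -25, -120, 50, -1.5], [5, -30, -150, 68, -1.5], [5, -30, -150, 68, -1.5]]}}

```text
clock: 4.35
eef_pos: [455.8, 310.0, 226.4]
tool_rot: [3.133, -0.001, 0.008]
force: [-0.4, -0.3, -0.4]
width: 16.4
```

```bash
python3 - <<'E'
from h import *
im=ctrl.get_image("scene");cv2.imwrite("pics/scene4.png",cv2.resize(im[150:350,300:560,::-1],(780,600)))
pw=ctrl.camera_params("wrist");im=ctrl.get_image("wrist");cv2.imwrite("pics/wrist4.png",im[:,:,::-1])
go([460,306,185],0.0)
E
```

```text
t 4.45 pos [458.8 305.1 228.8] yaw 0.002 w 16.6 F [ 0.2 -0.4 -0.1] q7 -0.38
shift [ 0.9 -1.3 43.8] roll 0.1 rows 1.0
```

View pics/scene4.png

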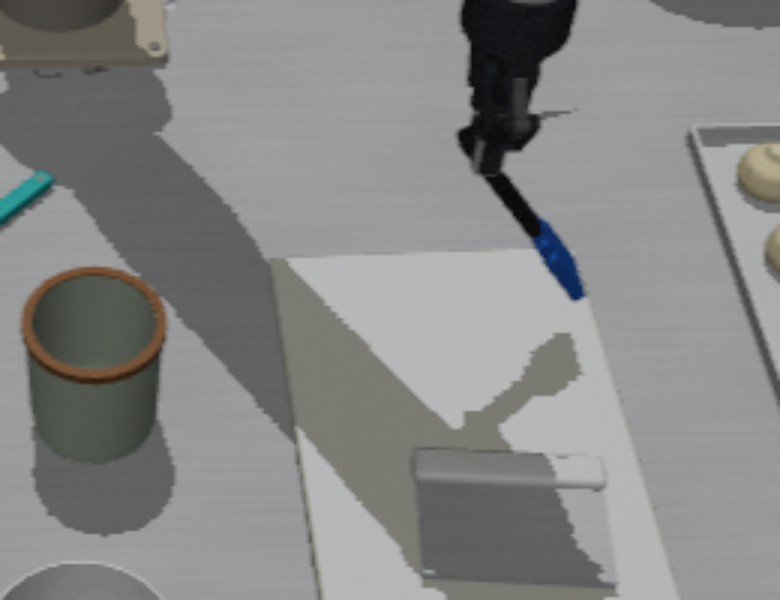

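View pics/wrist4.png

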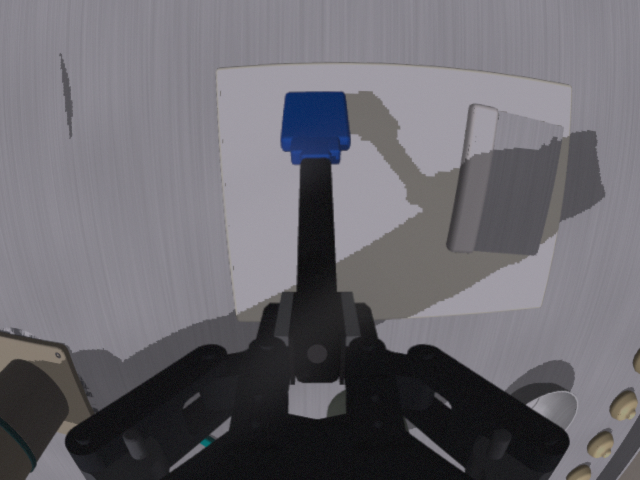

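```bash
python3 - <<'E'
from h import *
x,r=tri([ray(ctrl.camera_params("scene"),(492,248.7)),rayw(ctrl.camera_params("wrist"),(316,92))]);print(x,r)
s=ctrl.read_state();d=x-s["eef_pos"];print(d,np.degrees(np.arctan2(d[1],-d[2]-9)))
# where board edge is seen in wrist
for q in [(217,70),(570,87),(237,321),(541,306)]: print(plane(ctrl.camera_params("wrist"),q,20,True))
E
```

```text
[460.90537582 406.88563295  63.76594548] [np.float64(3.530055316978815), np.float64(3.5300553169787614)]
[   2.07571207  101.77071022 -165.03299668] 33.113933662289824
[370.69230186 429.22910857  20.        ]
[724.76080585 435.74910506  20.        ]
[374.90865005 173.86899636  20.        ]
[731.74887827 181.48931182  20.        ]
```

{"op": "send_rows", "data": {"commands": [[5, 0, 1, 20, 0], [5, 0, 1, 35, 0], [5, 0, 1, 39, 0], [5, 0, 1, 42, 0], [5, 0, 1, 45, 0]]}}

```text
clock: 4.95
eef_pos: [459.9, 303.2, 184.5]
tool_rot: [3.132, -0.007, 0.0]
force: [0.6, 0.7, 0.6]
width: 16.3
```

```bash
python3 - <<'E'
from h import *
go([460,306,173],0.0)
E
```

```text
t 4.95 pos [459.9 303.2 184.5] yaw 0.0 w 16.3 F [0.6 0.7 0.6] q7 -0.35
shift [-0.  -2.9 11.5] roll 0.0 rows 1.0
```

{"op": "send_rows", "data": {"commands": [[5, 0, 0, 4, 0], [5, 0, 0, 7, 0], [5, 0, 0, 10, 0], [5, 0, 0, 12, 0], [5, 0, 0, 13, 0]]}}

```text
clock: 5.45
eef_pos: [460.9, 301.2, 172.7]
tool_rot: [3.131, -0.008, -0.001]
force: [-1.3, -6.6, 14.1]
width: 16.5
```

```bash
python3 - <<'E'
from h import *
go([460,306,173],0.0)
E
```

```text
t 5.45 pos [460.9 301.2 172.7] yaw -0.001 w 16.5 F [-1.3 -6.6 14.1] q7 -0.34
shift [-0.9 -4.8 -0.4] roll -0.0 rows 1.0
```

{"op": "send_rows", "data": {"commands": [[5, 0, 11, 9, 0], [5, 0, 22, 19, 0], [5, 0, 32, 30, 0], [5, 0, 41, 42, 0], [5, 0, 49, 54, 0]]}}

```text
clock: 5.95
eef_pos: [461.7, 250.8, 119.5]
tool_rot: [3.131, -0.009, -0.001]
force: [-0.6, -1.3, 3.0]
width: 16.7
```

```bash
python3 - <<'E'
from h import *
im=ctrl.get_image("scene");cv2.imwrite("pics/scene5.png",cv2.resize(im[150:350,300:560,::-1],(780,600)))
go([460,234,80],0.0)
E
```

```text
t 6.0 pos [461.  249.2 117.9] yaw -0.003 w 16.4 F [ 0.7 -0.7  1.8] q7 -0.23
shift [-1.2 14.7 38.1] roll -0.2 rows 1.0
```

View pics/scene5.png

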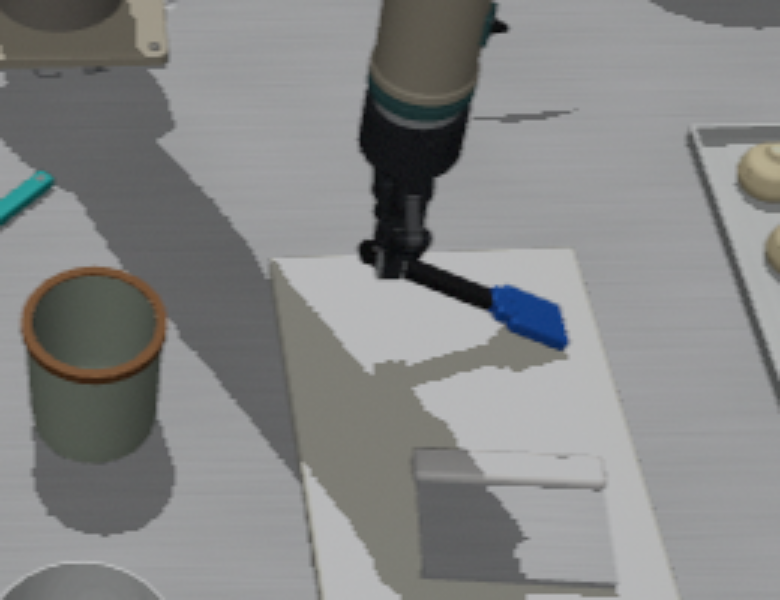

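{"op": "send_rows", "data": {"commands": [[5, -1, 4, 13, 0], [5, -1, 10, 27, 0], [5, -1, 14, 41, 0], [5, -1, 17, 54, 0], [5, -1, 19, 65, 0]]}}

```text
clock: 6.5
eef_pos: [461.0, 229.5, 53.0]
tool_rot: [3.129, -0.008, -0.004]
force: [0.1, -1.3, 2.7]
width: 16.4
```

```bash
python3 - <<'E'
from h import *
go([460,229,36],0.0)
pw=ctrl.camera_params("wrist");im=ctrl.get_image("wrist");cv2.imwrite("pics/wrist6.png",im[:,:,::-1])
im=ctrl.get_image("scene");cv2.imwrite("pics/scene6.png",cv2.resize(im[150:350,300:560,::-1],(780,600)))
go([460,229,36],0.0)
E
```

```text
t 6.5 pos [461.  229.5  53. ] yaw -0.004 w 16.4 F [ 0.1 -1.3  2.7] q7 -0.16
shift [-1.1  0.3 17. ] roll -0.2 rows 1.0
t 6.6 pos [460.3 229.2  52.3] yaw -0.004 w 16.4 F [ 0.  -1.4  1.5] q7 -0.16
shift [-0.4 -0.  16.3] roll -0.2 rows 1.0
```

View pics/scene6.png

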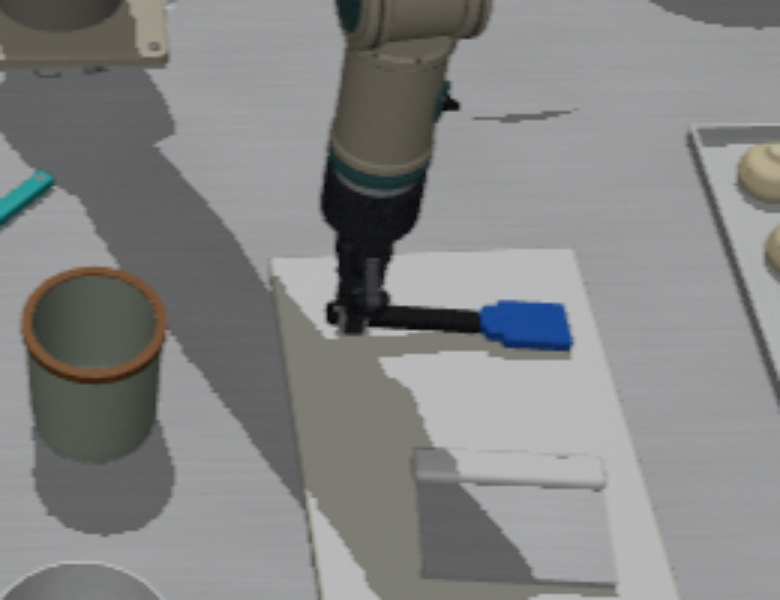

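Nearly flat. I'll lower until force shows, slowly.

{"op": "send_rows", "data": {"commands": [[5, 0, 0, 4, 0], [5, 0, 0, 8, 0], [5, 0, 0, 11, 0], [5, 0, 0, 13, 0], [5, 0, 0, 14, 0]]}}

```text
clock: 7.1
eef_pos: [460.3, 229.0, 38.2]
tool_rot: [3.128, -0.006, -0.004]
force: [0.5, -1.1, 2.2]
width: 16.5
```

```bash
python3 - <<'E'
from h import *
go([460,229,36],0.0)
E
```

```text
t 7.1 pos [460.3 229.   38.2] yaw -0.004 w 16.5 F [ 0.5 -1.1  2.2] q7 -0.15
shift [-0.4 -0.   2.2] roll -0.2 rows 1.0
```

{"op": "send_rows", "data": {"commands": [[5, 0, 0, 1, 0], [5, 0, 0, 2, 0], [5, 0, 0, 2, 0]]}}

```text
clock: 7.4
eef_pos: [460.4, 229.0, 36.2]
tool_rot: [3.128, -0.006, -0.004]
force: [-0.2, -1.2, 2.8]
width: 16.5
```

```bash
python3 - <<'E'
from h import *
go([460,229,36],0.0)
E
```

```text
t 7.4 pos [460.4 229.   36.2] yaw -0.004 w 16.5 F [-0.2 -1.2  2.8] q7 -0.15
shift [-0.4  0.   0.2] roll -0.2 rows 1.0
```

Now release in place, then go straight up.

{"op": "send_rows", "data": {"commands": [[40, 0, 0, 0, 0], [60, 0, 0, 0, 0], [85, 0, 0, 0, 0], [85, 0, 0, -20, 0], [85, 0, 0, -60, 0]]}}

```text
clock: 7.9
eef_pos: [458.0, 229.0, 94.7]
tool_rot: [3.126, -0.0, -0.004]
force: [-0.0, 0.9, -0.2]
width: 84.3
```

{"op": "send_rows", "data": {"commands": [[85, 0, -40, -30, 0], [85, 0, -80, -40, 0], [85, 0, -115, -40, 0], [85, 0, -140, -40, 0], [85, 0, -140, -40, 0]]}}

```text
clock: 8.4
eef_pos: [457.1, 374.9, 132.1]
tool_rot: [3.129, -0.0, 0.003]
force: [0.3, 0.3, 0.3]
width: 85.1
```

```bash
python3 - <<'E'
from h import *
go([460,370,60],0.0)
pw=ctrl.camera_params("wrist");im=ctrl.get_image("wrist");cv2.imwrite("pics/wrist7.png",im[:,:,::-1])
ps=ctrl.camera_params("scene");im2=ctrl.get_image("scene");cv2.imwrite("pics/scene7.png",cv2.resize(im2[150:350,300:560,::-1],(780,600)))
for n,p,i,w in(("wrist",pw,im,1),("scene",ps,im2,0)):
    H=hsv(i);m=((H[...,0]>105)&(H[...,0]<130)&(H[...,1]>120)&(H[...,2]>40)).astype(np.uint8)
    if not w:m[:, :400]=0;m[:150]=0
    k,l,s,c=cv2.connectedComponentsWithStats(m);j=1+np.argmax(s[1:,4]);print(n,s[j],c[j])
    cs,_=cv2.findContours((l==j).astype(np.uint8),0,1);q=max(cs,key=len)[:,0]
    P=np.array([plane(p,t,32,w)[:2] for t in q],np.float32);print(cv2.minAreaRect(P),P.min(0),P.max(0))
go([460,370,60],0.0)
E
```

```text
t 8.4 pos [457.1 374.9 132.1] yaw 0.003 w 85.1 F [0.3 0.3 0.3] q7 -0.42
shift [ 2.9  4.  72.2] roll 0.2 rows 2.0
wrist [ 290  187   68  107 6297] [322.99904717 235.17929173]
((461.92578125, 373.926513671875), (74.30377960205078, 42.56765365600586), 89.848388671875) [440.59766 336.79376] [483.27393 411.05637]
scene [459 251  32  16 427] [475.63466042 258.76112412]
((464.5814208984375, 373.1500549316406), (72.75680541992188, 47.86823272705078), 88.51956939697266) [440.79306 336.49023] [489.31476 409.56686]
t 8.5 pos [457.9 369.6 132. ] yaw -0.002 w 84.7 F [ 0.  -0.6  0.4] q7 -0.41
shift [ 2.1 -1.6 72. ] roll -0.1 rows 2.0
```

View pics/scene7.png

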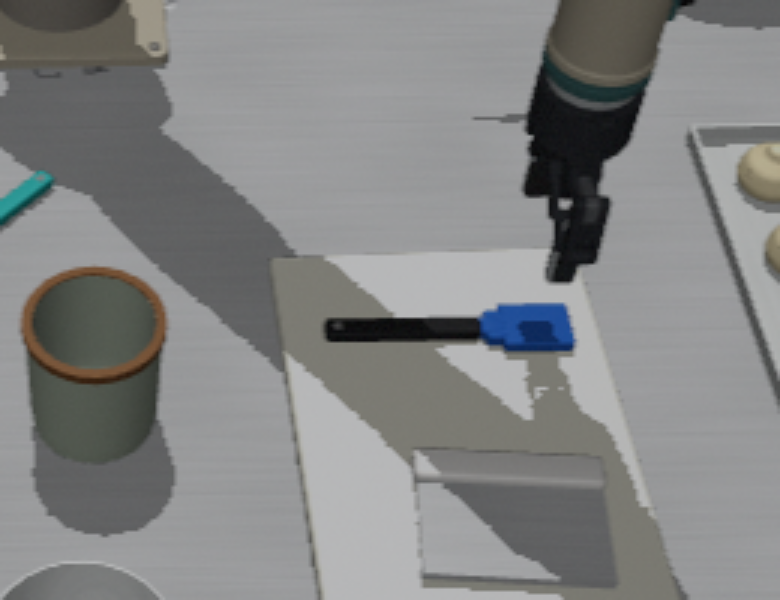

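View pics/wrist7.png

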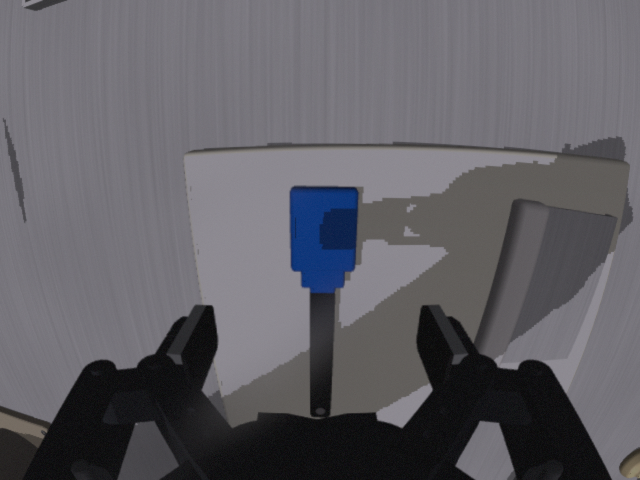

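The spatula lies flat and free on the board's near half: blade centre (462,374), tip at y≈410, axis along y. Next I'll take it by the blade, 25 mm from the tip.

{"op": "send_rows", "data": {"commands": [[85, 4, -15, 0, 0], [85, 4, -15, 40, 0], [85, 4, -15, 75, 0], [85, 4, -15, 85, 0], [85, 4, -15, 85, 0]]}}

```text
clock: 9.0
eef_pos: [461.5, 381.0, 45.5]
tool_rot: [3.122, 0.003, -0.004]
force: [0.7, -0.3, -0.3]
width: 85.3
```

```bash
python3 - <<'E'
from h import *
pw=ctrl.camera_params("wrist");im=ctrl.get_image("wrist");cv2.imwrite("pics/wrist8.png",im[:,:,::-1])
go([462,385,33],0.0)
E
```

```text
t 9.05 pos [462.5 382.   47. ] yaw -0.004 w 85.4 F [1.2 0.5 0.7] q7 -0.39
shift [-0.5 -3.3 14. ] roll -0.2 rows 1.0
```

View pics/wrist8.png

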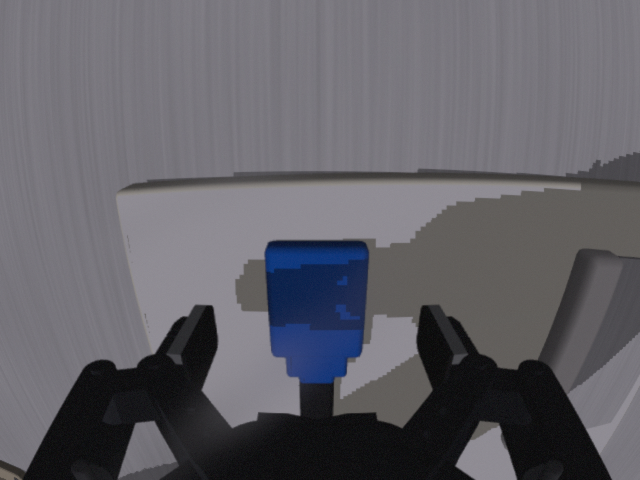

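Blade centred between the pads. I'll descend the last 14 mm and close.

{"op": "send_rows", "data": {"commands": [[85, 0, -3, 8, 0], [85, 0, -3, 14, 0], [85, 0, -3, 14, 0], [55, 0, -3, 14, 0], [30, 0, -3, 14, 0]]}}

```text
clock: 9.55
eef_pos: [462.7, 384.9, 33.4]
tool_rot: [3.124, -0.0, -0.004]
force: [-0.2, 0.9, -0.5]
width: 58.9
```

{"op": "send_rows", "data": {"commands": [[30, 0, 0, 0, 0], [30, 0, 0, 0, 0], [30, 0, 0, 0, 0]]}}

```text
clock: 9.85
eef_pos: [463.1, 385.1, 34.0]
tool_rot: [3.125, -0.001, -0.004]
force: [-1.3, 0.4, 4.5]
width: 42.8
```

```bash
python3 - <<'E'
from h import *
go([462,385,33],0.0)
E
```

```text
t 9.85 pos [463.1 385.1  34. ] yaw -0.004 w 42.8 F [-1.3  0.4  4.5] q7 -0.38
shift [-1.1  0.1  1. ] roll -0.2 rows 1.0
```

{"op": "send_rows", "data": {"commands": [[30, 0, 0, -5, 0], [30, 0, 0, -25, 0], [30, 0, 0, -50, 0], [30, 0, 0, -60, 0], [30, 0, 0, -60, 0]]}}

```text
clock: 10.35
eef_pos: [463.8, 386.8, 95.3]
tool_rot: [3.127, -0.003, -0.004]
force: [0.1, 0.6, -0.9]
width: 42.2
```

```bash
python3 - <<'E'
from h import *
go([200,390,100],np.pi/2)
im2=ctrl.get_image("scene");cv2.imwrite("pics/scene9.png",cv2.resize(im2[150:350,300:560,::-1],(780,600)))
s=ctrl.read_state();print(s["torque"],s["qpos"])
E
```

```text
t 10.35 pos [463.8 386.8  95.3] yaw -0.004 w 42.2 F [ 0.1  0.6 -0.9] q7 -0.41
shift [-263.8   -2.1   -5.6] roll -90.2 rows 6.0
[ 0.12304262 -0.00305398 -0.03573296] [-0.95347065  0.78725282  0.3355727   1.77300262 -0.37108643  0.65337245
 -0.41391035]
```

View pics/scene9.png

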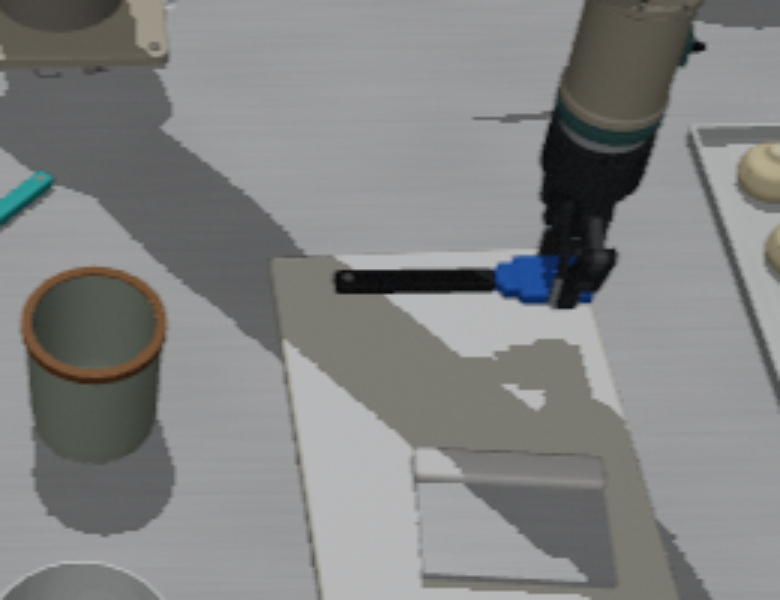

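{"op": "send_rows", "data": {"commands": [[30, -30, 0, 0, -8], [30, -60, 0, 0, -16], [30, -95, 0, 0, -24], [30, -130, 0, 0, -32], [30, -160, 0, 0, -40]]}}

```text
clock: 10.9
eef_pos: [300.4, 386.1, 92.8]
tool_rot: [3.128, 0.012, 0.701]
force: [-0.2, 0.6, -1.2]
width: 42.5
```

```bash
python3 - <<'E'
from h import *
go([182,388,95],np.pi/2)
E
```

```text
t 10.9 pos [300.4 386.1  92.8] yaw 0.701 w 42.5 F [-0.2  0.6 -1.2] q7 -0.08
shift [-89.2 -77.8  -2.1] roll -49.8 rows 3.0
```

{"op": "send_rows", "data": {"commands": [[30, -25, -22, -2, -8], [30, -50, -44, -2, -16], [30, -75, -65, -2, -24], [30, -89, -78, -2, -32], [30, -89, -78, -2, -40]]}}

```text
clock: 11.4
eef_pos: [178.2, 387.5, 94.0]
tool_rot: [-3.141, 0.021, 1.41]
force: [1.5, 0.1, -0.8]
width: 42.2
```

```bash
python3 - <<'E'
from h import *
go([182,388,95],np.pi/2+.02)
print(ctrl.read_state()["qpos"])
E
```

```text
t 11.4 pos [178.2 387.5  94. ] yaw 1.41 w 42.2 F [ 1.5  0.1 -0.8] q7 0.17
shift [ 1.1  3.7 -1.1] roll -10.3 rows 1.0
[-1.20269975  0.60858827 -0.0084611   2.23298103  0.02706071  0.32116024
  0.17480848]
```

{"op": "send_rows", "data": {"commands": [[30, 0, 0, 10, -8], [30, 0, 0, 30, -10], [30, 0, 0, 50, -10], [30, 0, 0, 65, -10], [30, 0, 0, 65, -10]]}}

```text
clock: 11.9
eef_pos: [177.7, 384.0, 30.6]
tool_rot: [-3.137, 0.027, 1.585]
force: [0.4, -0.1, -0.8]
width: 42.3
```

```bash
python3 - <<'E'
from h import *
im2=ctrl.get_image("scene");cv2.imwrite("pics/scene10.png",cv2.resize(im2[130:330,380:640,::-1],(780,600)))
go([182,388,19],np.pi/2+.02)
print(ctrl.read_state()["qpos"])
E
```

```text
t 11.95 pos [177.9 383.9  29.4] yaw 1.585 w 42.2 F [ 0.1 -0.4 -1.7] q7 -0.41
shift [ 4.3  4.2 10.3] roll -0.3 rows 1.0
[-1.04630295  0.76028534 -0.23512105  2.25612151  0.79057435  0.23482958
 -0.41421169]
```

View pics/scene10.png

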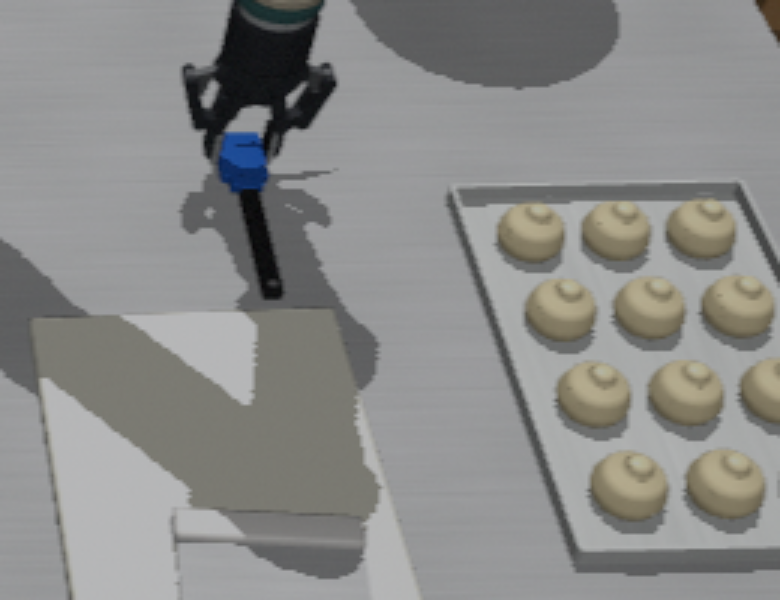

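{"op": "send_rows", "data": {"commands": [[30, 10, 5, 0, 0], [30, 16, 8, 0, 0], [30, 16, 8, 4, 0], [30, 16, 8, 9, 0], [30, 16, 8, 11, 0]]}}

```text
clock: 12.45
eef_pos: [185.5, 399.3, 17.7]
tool_rot: [-3.137, 0.028, 1.586]
force: [0.1, 0.3, 0.2]
width: 42.3
```

```bash
python3 - <<'E'
from h import *
go([195,400,19],np.pi/2+.02)
print(ctrl.read_state()["qpos"])
E
```

```text
t 12.45 pos [185.5 399.3  17.7] yaw 1.586 w 42.3 F [0.1 0.3 0.2] q7 -0.42
shift [ 0.5  9.5 -1.4] roll -0.3 rows 1.0
[-1.03181001  0.79425791 -0.25310628  2.21170874  0.80745169  0.25762649
 -0.42152013]
```

{"op": "send_rows", "data": {"commands": [[30, 0, 4, 0, 0], [30, 0, 7, 0, 0], [30, 0, 9, 0, 0], [30, 0, 11, 0, 0], [30, 0, 12, 0, 0]]}}

```text
clock: 12.95
eef_pos: [191.6, 398.8, 17.4]
tool_rot: [-3.128, 0.028, 1.589]
force: [-16.9, -1.2, 1.2]
width: 42.0
```

```bash
python3 - <<'E'
from h import *
go([195,400,19],np.pi/2+.02)
w=ctrl.camera_params("wrist");im=ctrl.get_image("wrist");cv2.imwrite("pics/wrist11.png",im[:,:,::-1])
E
```

```text
t 12.95 pos [191.6 398.8  17.4] yaw 1.589 w 42.0 F [-16.9  -1.2   1.2] q7 -0.39
shift [ 1.1  3.4 -1.7] roll -0.1 rows 1.0
```

View pics/wrist11.png

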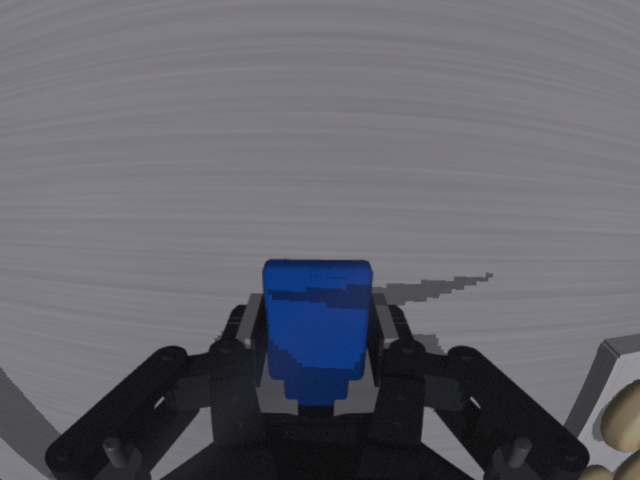

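{"op": "send_rows", "data": {"commands": [[30, 0, 6, -6, 0], [30, 0, 6, -12, 0], [30, 0, 7, -18, 0], [30, 0, 7, -24, 0], [30, 0, 8, -30, 0]]}}

```text
clock: 13.5
eef_pos: [195.1, 400.1, 47.3]
tool_rot: [-3.122, 0.027, 1.594]
force: [-8.0, 0.7, -1.8]
width: 42.3
```

```bash
python3 - <<'E'
from h import *
im2=ctrl.get_image("scene");cv2.imwrite("pics/scene12.png",cv2.resize(im2[130:330,380:640,::-1],(780,600)))
w=ctrl.camera_params("wrist");im=ctrl.get_image("wrist");cv2.imwrite("pics/wrist12.png",im[:,:,::-1])
go([195,400,47],np.pi/2+.02)
E
```

```text
t 13.6 pos [195.2 400.6  47.7] yaw 1.594 w 42.3 F [-12.5   0.6  -1. ] q7 -0.32
shift [-0.5 -0.2  0.7] roll 0.2 rows 1.0
```

View pics/scene12.png

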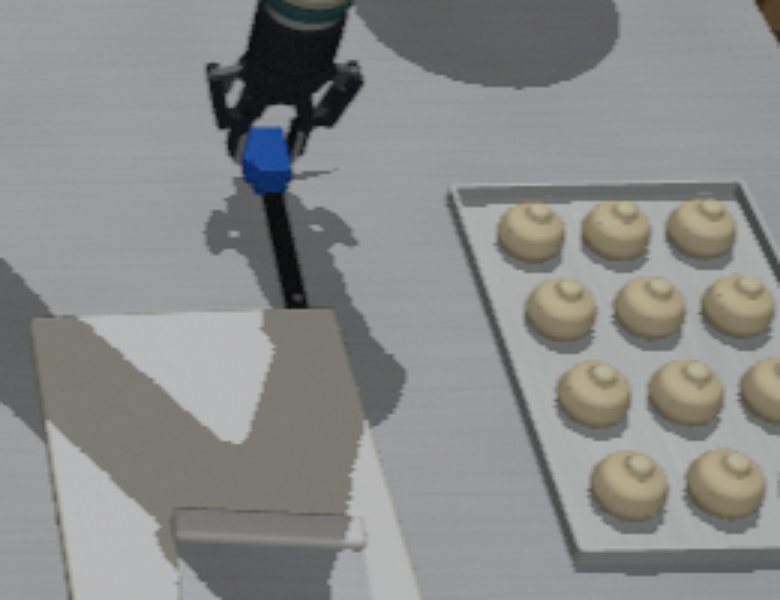

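View pics/wrist12.png

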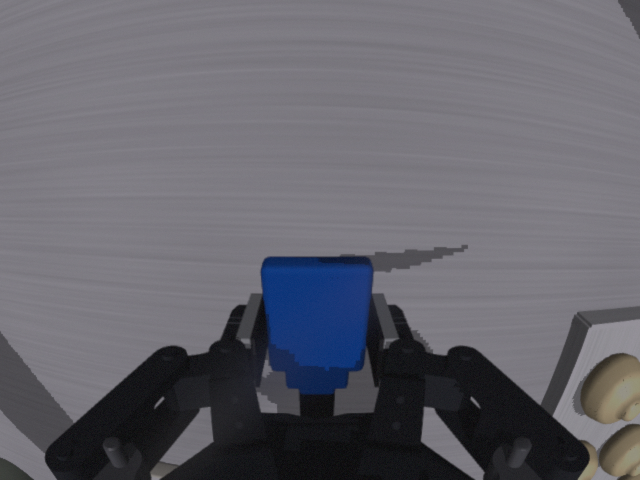

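{"op": "send_rows", "data": {"commands": [[30, 0, 6, -9, 0], [30, 0, 9, -20, 0], [30, 0, 13, -31, 0], [30, 0, 18, -42, 0], [30, 0, 24, -54, 0]]}}

```text
clock: 14.1
eef_pos: [220.4, 402.0, 101.7]
tool_rot: [-3.122, 0.026, 1.594]
force: [-0.1, 0.1, -0.6]
width: 42.4
```

```bash
python3 - <<'E'
from h import *
im2=ctrl.get_image("scene");cv2.imwrite("pics/scene13.png",cv2.resize(im2[130:330,380:640,::-1],(780,600)))
go([219,400,105],np.pi/2+.02)
E
```

```text
t 14.15 pos [222.2 402.9 103.1] yaw 1.592 w 42.3 F [0.3 0.2 0.6] q7 -0.17
shift [-2.9 -3.3 -1.8] roll 0.1 rows 1.0
```

View pics/scene13.png

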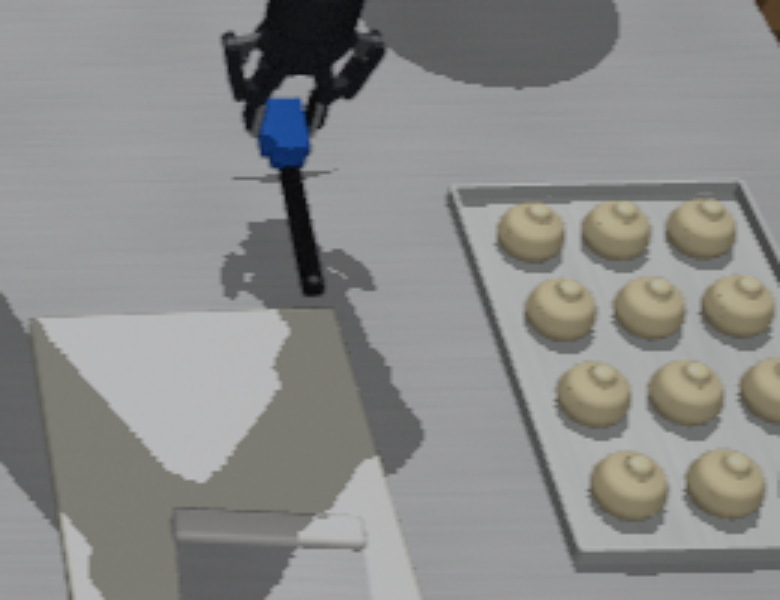

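```bash
cat >> h.py <<'E'
def angle(uv,L=175,dz=-8):
    # intersect the scene ray of the handle end with the sphere of radius L about the grip point
    s=ctrl.read_state();g=s["eef_pos"]+np.array([0,0,dz]);o,d=ray(ctrl.camera_params("scene"),uv)
    b=d@(o-g);c=(o-g)@(o-g)-L*L;D=b*b-c;print("disc",round(D,1))
    for sg in(-1,1):
        x=o+d*(-b+sg*np.sqrt(max(D,0)));v=x-g;print("end",np.round(x,1),"elev",np.degrees(np.arctan2(-v[2],np.hypot(v[0],v[1]))),"az",np.degrees(np.arctan2(v[1],v[0])))
E
python3 - <<'E'
from h import *
angle((484.5,225.2))
im=ctrl.get_image("top");cv2.imwrite("pics/top13.png",cv2.resize(im[220:400,100:340,::-1],(800,600)))
E
```

```text
disc 10371.9
end [396.2 402.8  76.5] elev 6.107536918138988 az -0.05205039269155816
end [261.7 456.  -66.9] elev 67.77385076358215 az 53.36451899902042
```

View pics/top13.png

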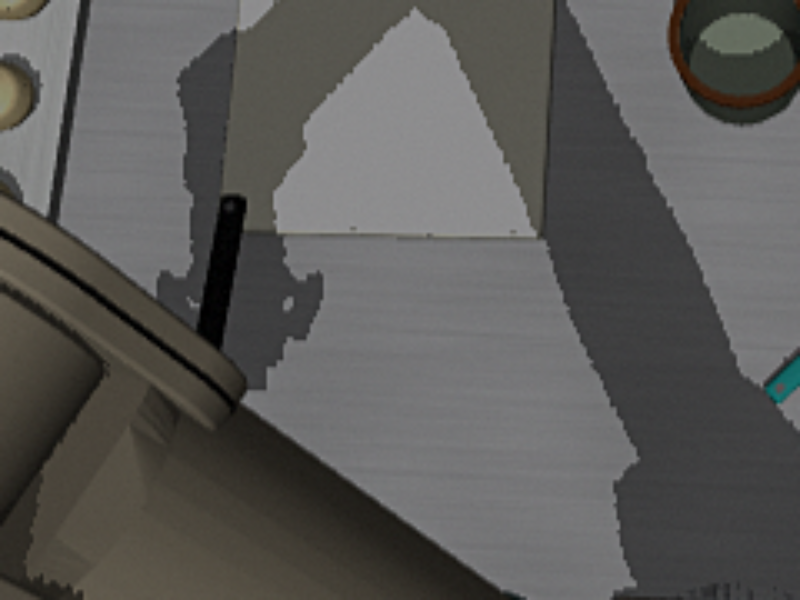

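The handle end slid up and over the board's edge, but about 6° of tilt remains, and that helps the next push. I'll back off, go down and push harder before raising.

{"op": "send_rows", "data": {"commands": [[30, 0, -20, 0, 0], [30, 0, -35, 10, 0], [30, 0, -35, 35, 0], [30, 0, -35, 58, 0], [30, 0, -35, 67, 0]]}}

```text
clock: 14.7
eef_pos: [184.7, 399.8, 34.5]
tool_rot: [-3.123, 0.025, 1.593]
force: [0.2, 0.5, 1.5]
width: 42.0
```

```bash
python3 - <<'E'
from h import *
im2=ctrl.get_image("scene");cv2.imwrite("pics/scene14.png",cv2.resize(im2[130:330,380:640,::-1],(780,600)))
go([192,400,34],np.pi/2+.02)
print(ctrl.read_state()["qpos"])
E
```

```text
t 14.75 pos [184.7 399.8  34.1] yaw 1.593 w 42.0 F [-1.4  0.5  1.6] q7 -0.39
shift [0.  7.3 0. ] roll 0.1 rows 1.0
[-0.96670983  0.76843675 -0.33715694  2.20345506  0.78317276  0.31985109
 -0.38511677]
```

View pics/scene14.png

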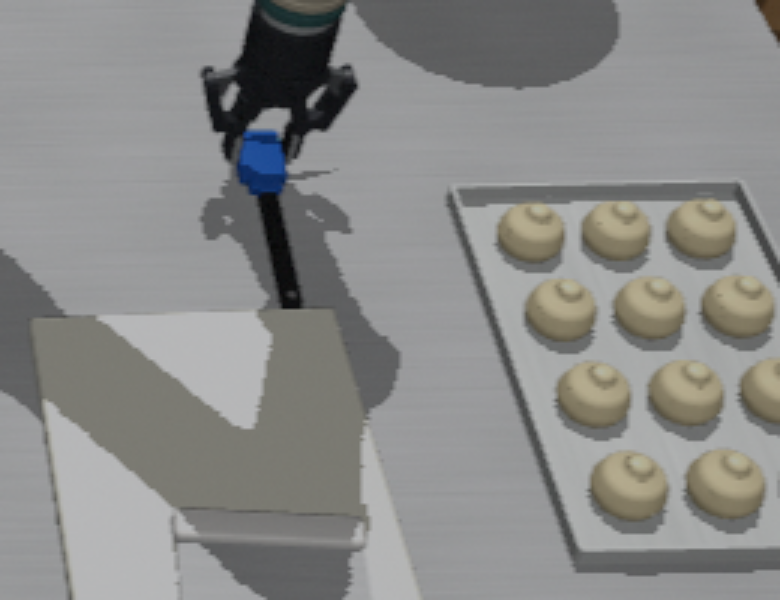

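{"op": "send_rows", "data": {"commands": [[30, 0, 5, 0, 0], [30, 0, 10, 0, 0], [30, 0, 14, 0, 0], [30, 0, 17, 0, 0]]}}

```text
clock: 15.15
eef_pos: [195.6, 400.6, 34.4]
tool_rot: [-3.113, 0.023, 1.597]
force: [-23.7, -1.1, 4.7]
width: 42.6
```

```bash
python3 - <<'E'
from h import *
go([192,400,34],np.pi/2+.02)
E
```

```text
t 15.15 pos [195.6 400.6  34.4] yaw 1.597 w 42.6 F [-23.7  -1.1   4.7] q7 -0.34
shift [-0.5 -3.6  0.5] roll 0.3 rows 1.0
```

{"op": "send_rows", "data": {"commands": [[30, 0, 9, -4, 0], [30, 0, 11, -9, 0], [30, 0, 13, -15, 0], [30, 0, 15, -21, 0], [30, 0, 17, -27, 0]]}}

```text
clock: 15.65
eef_pos: [202.4, 400.6, 61.2]
tool_rot: [-3.098, 0.023, 1.603]
force: [-24.8, -1.4, 1.2]
width: 42.5
```

```bash
python3 - <<'E'
from h import *
im2=ctrl.get_image("scene");cv2.imwrite("pics/scene15.png",cv2.resize(im2[130:330,380:640,::-1],(780,600)))
go([192,400,34],np.pi/2+.02)
E
```

```text
t 15.7 pos [203.  402.1  62.1] yaw 1.603 w 42.3 F [-28.1  -0.1   5.5] q7 -0.26
shift [-1.1 -9.9 28.5] roll 0.7 rows 1.0
```

View pics/scene15.png

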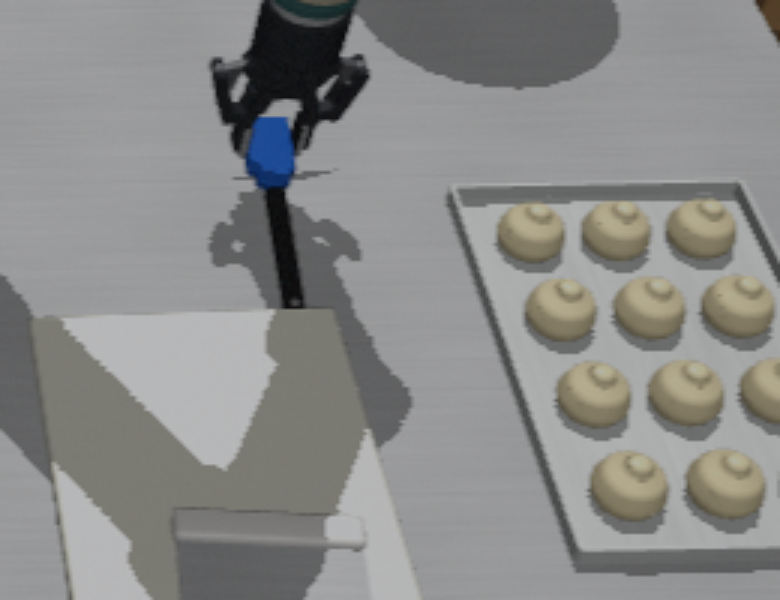

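{"op": "send_rows", "data": {"commands": [[30, 0, 8, -8, 0], [30, 0, 12, -18, 0], [30, 0, 17, -28, 0], [30, 0, 23, -38, 0], [30, 0, 29, -47, 0]]}}

```text
clock: 16.2
eef_pos: [226.3, 409.1, 110.2]
tool_rot: [-3.09, 0.008, 1.612]
force: [-22.0, 3.8, 13.5]
width: 42.3
```

```bash
python3 - <<'E'
from h import *
im2=ctrl.get_image("scene");cv2.imwrite("pics/scene16.png",cv2.resize(im2[130:330,380:640,::-1],(780,600)))
go([192,400,34],np.pi/2+.02)
E
```

```text
t 16.25 pos [227.  408.5 111.1] yaw 1.609 w 42.1 F [-22.   -0.1  13.3] q7 -0.11
shift [ -6.4 -31.3  78.8] roll 1.1 rows 2.0
```

View pics/scene16.png

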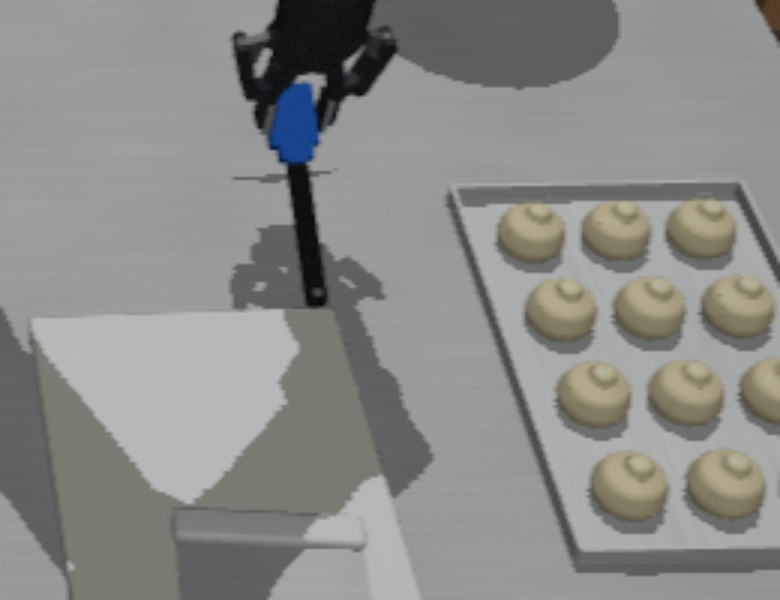

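```bash
python3 - <<'E'
from h import *
for L in (170,176): angle((380+317/3,130+298/3),L)
s=ctrl.read_state();print(s["force"],s["torque"])
E
```

```text
disc 5164.2
end [390.  411.   54.7] elev 16.531850416821538 az 0.8817875580039114
end [295.8 448.8 -47.1] elev 62.029348744387796 az 30.389968126444934
disc 7240.2
end [398.6 407.5  64.1] elev 12.804965302671302 az -0.32490898753919184
end [287.1 452.3 -56.4] elev 64.99813962506514 az 36.08952744077945
[-21.98406229  -0.05040316  13.25697749] [0.37004928 4.92584044 0.21141206]
```

```bash
python3 - <<'E'
from h import *
im=ctrl.get_image("top");cv2.imwrite("pics/top17.png",cv2.resize(im[220:400,100:340,::-1],(800,600)))
w=ctrl.camera_params("wrist");im=ctrl.get_image("wrist");cv2.imwrite("pics/wrist17.png",im[:,:,::-1])
go([192,400,34],np.pi/2+.02)
E
```

```text
t 16.35 pos [232.3 405.3 109.5] yaw 1.606 w 41.9 F [ 0.4 -0.1 -0.1] q7 -0.11
shift [ -2.6 -37.1  77.2] roll 0.8 rows 2.0
```

View pics/top17.png

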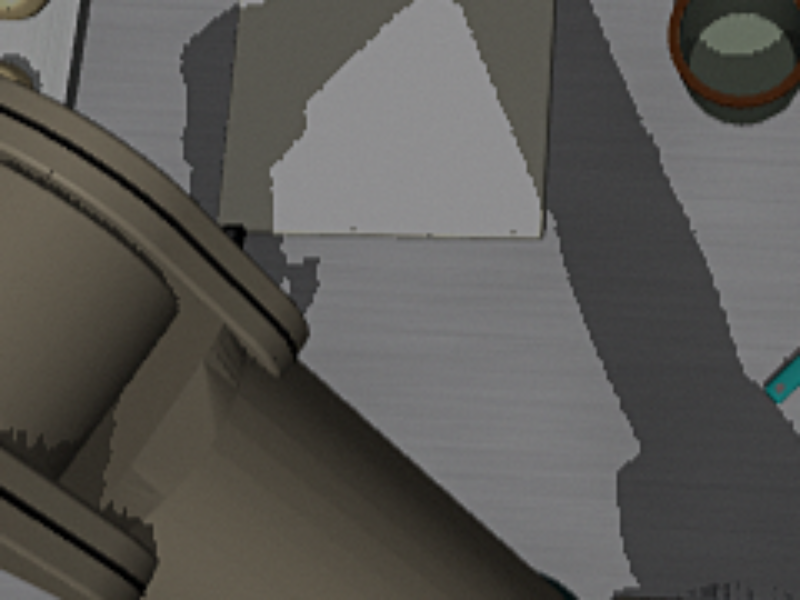

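View pics/wrist17.png

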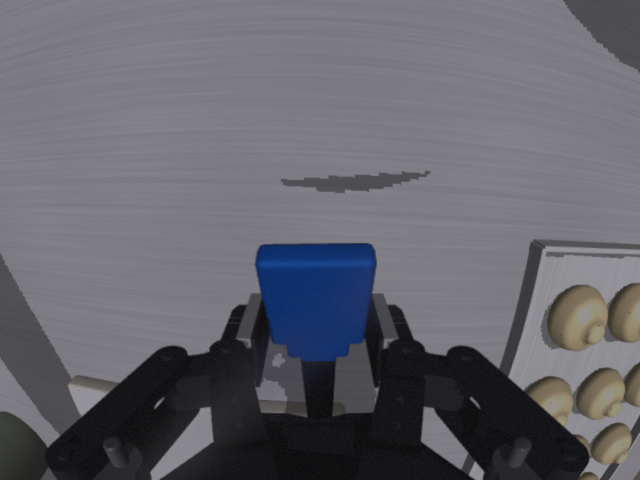

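```bash
cat >> h.py <<'E'
def proj(p,q):
    M=np.linalg.inv(p["cam_to_world"]);c=M[:3,:3]@np.array(q,float)+M[:3,3];return p["cx"]+p["fx"]*c[0]/c[2],p["cy"]+p["fy"]*c[1]/c[2]
E
python3 - <<'E'
from h import *
p=ctrl.camera_params("scene")
f=lambda q:((q[0]-380)*3,(q[1]-130)*3)
for q in [(367,410,15),(367,430,20),(380,410,25),(390,410,55)]: print(q,np.round(f(proj(p,q)),0))
im2=ctrl.get_image("scene");cv2.imwrite("pics/scene18.png",cv2.resize(im2[150:250,430:560,::-1],(780,600),interpolation=cv2.INTER_CUBIC))
go([192,400,34],np.pi/2+.02)
E
```

```text
(367, 410, 15) [302. 310.]
(367, 430, 20) [326. 306.]
(380, 410, 25) [307. 313.]
(390, 410, 55) [316. 298.]
t 16.4 pos [234.  404.4 109. ] yaw 1.604 w 42.0 F [0.6 1.2 1.1] q7 -0.11
shift [ -1.7 -38.9  76.7] roll 0.7 rows 2.0
```

View pics/scene18.png

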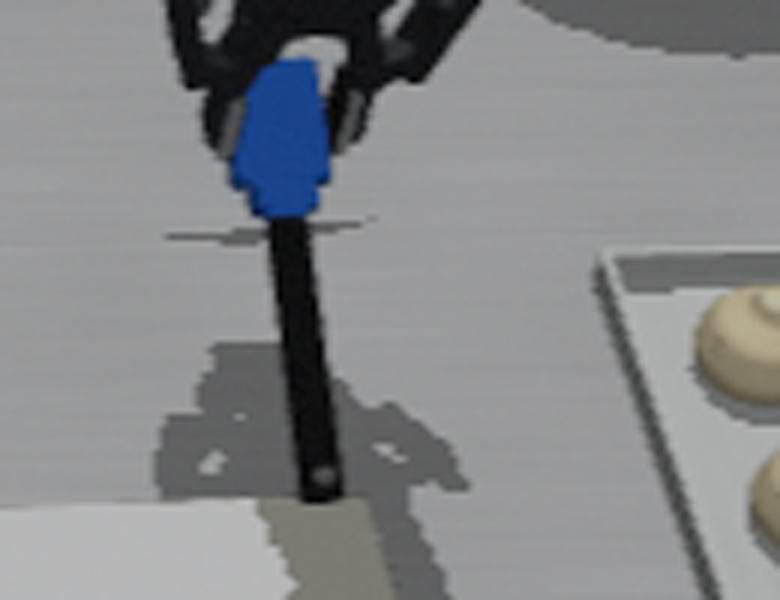

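```bash
python3 - <<'E'
from h import *
for L in (168,175): angle((483.2,232.8),L)
# triangulate blade/handle junction etc: intersect rays with vertical plane of spatula (through grip, y~grip)
p=ctrl.camera_params("scene");s=ctrl.read_state();g=s["eef_pos"]
for nm,c in dict(end=(320,500),junc=(289,218),tip=(290,60)).items():
    o,d=ray(p,(430+c[0]/6,150+c[1]/6));t=(g[1]-o[1])/d[1];print(nm,o+d*t, np.round(d,2))
E
```

```text
disc 3918.5
end [392.3 406.3  44.7] elev 19.579316957957726 az 0.6651078068898887
end [310.6 438.8 -44.5] elev 60.00492685678692 az 24.12137259012523
disc 6319.5
end [403.3 401.9  56.7] elev 14.649913155587024 az -0.8619857186178659
end [299.6 443.1 -56.6] elev 64.18705252077683 az 30.52861105734
end [398.64190776 404.4402198   49.64493517] [-0.65  0.26 -0.71]
junc [282.16639085 404.4402198  100.1311664 ] [-0.71  0.25 -0.66]
tip [237.26809458 404.4402198  149.26889263] [-0.73  0.25 -0.63]
```

{"op": "send_rows", "data": {"commands": [[30, -2, -20, 0, 0], [30, -4, -42, 0, 0], [30, -6, -44, 10, 0], [30, -6, -44, 25, 0], [30, -6, -44, 35, 0]]}}

```text
clock: 16.9
eef_pos: [189.7, 396.2, 75.8]
tool_rot: [-3.101, 0.018, 1.602]
force: [-1.1, 0.1, 3.9]
width: 42.2
```

```bash
python3 - <<'E'
from h import *
im2=ctrl.get_image("scene");cv2.imwrite("pics/scene19.png",cv2.resize(im2[150:250,430:560,::-1],(780,600),interpolation=cv2.INTER_CUBIC))
go([192,400,72],np.pi/2+.02)
E
```

```text
t 16.95 pos [189.6 395.8  74.8] yaw 1.603 w 42.3 F [-0.8  1.2  0.9] q7 -0.27
shift [4.2 2.7 2.6] roll 0.7 rows 1.0
```

View pics/scene19.png

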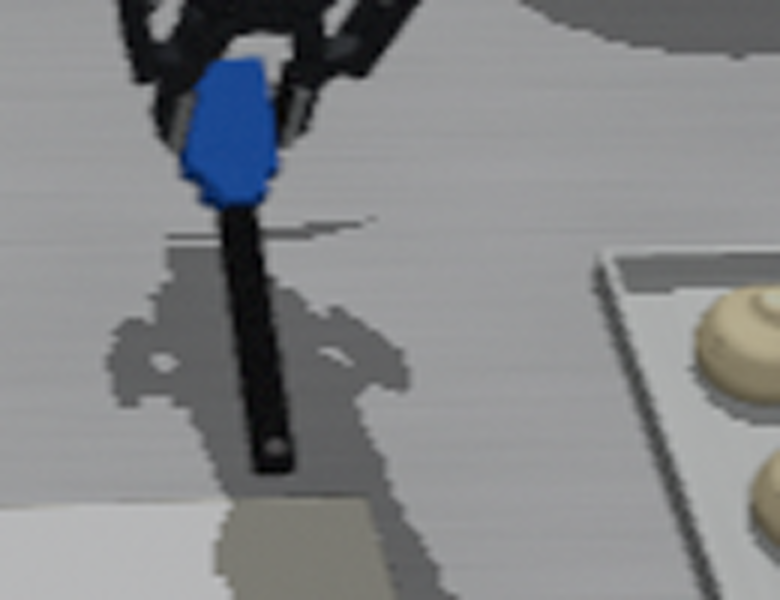

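```bash
cat >> h.py <<'E'
def pts(d0,x0,y0,k):
    p=ctrl.camera_params("scene");g=ctrl.read_state()["eef_pos"]
    P={}
    for nm,c in d0.items():
        o,d=ray(p,(x0+c[0]/k,y0+c[1]/k));P[nm]=o+d*((g[1]-o[1])/d[1]);print(nm,np.round(P[nm],1))
    v=P["end"]-(g+[0,0,-8]);print("L",np.hypot(v[0],v[2]),"elev",np.degrees(np.arctan2(-v[2],v[0])))
E
python3 - <<'E'
from h import *
pts(dict(end=(272,468),junc=(236,205),tip=(238,60)),430,150,6)
angle((430+272/6,150+466/6))
E
```

```text
end [359.3 395.8  27.4]
junc [236.9 395.8  66.1]
tip [196.  395.8 114.3]
L 174.25916561414425 elev 13.046385184124757
disc 7601.0
end [360.7 395.1  30.1] elev 12.080878404413578 az -0.24531094427827696
end [245.6 438.3 -93.5] elev 66.31141666677718 az 37.19022826599766
```

{"op": "send_rows", "data": {"commands": [[30, 4, 2, 6, 0], [30, 4, 2, 12, 0], [30, 4, 2, 16, 0], [30, 4, 2, 18, 0]]}}

```text
clock: 17.35
eef_pos: [190.7, 399.7, 56.4]
tool_rot: [-3.1, 0.019, 1.603]
force: [-1.6, -0.9, 3.4]
width: 42.0
```

```bash
python3 - <<'E'
from h import *
im2=ctrl.get_image("scene");cv2.imwrite("pics/scene20.png",cv2.resize(im2[150:250,430:560,::-1],(780,600),interpolation=cv2.INTER_CUBIC))
go([192,400,55],np.pi/2+.02)
E
```

```text
t 17.4 pos [190.7 399.6  56.3] yaw 1.603 w 42.3 F [-1.7  0.8  2.6] q7 -0.3
shift [0.4 1.3 1.2] roll 0.7 rows 1.0
```

View pics/scene20.png

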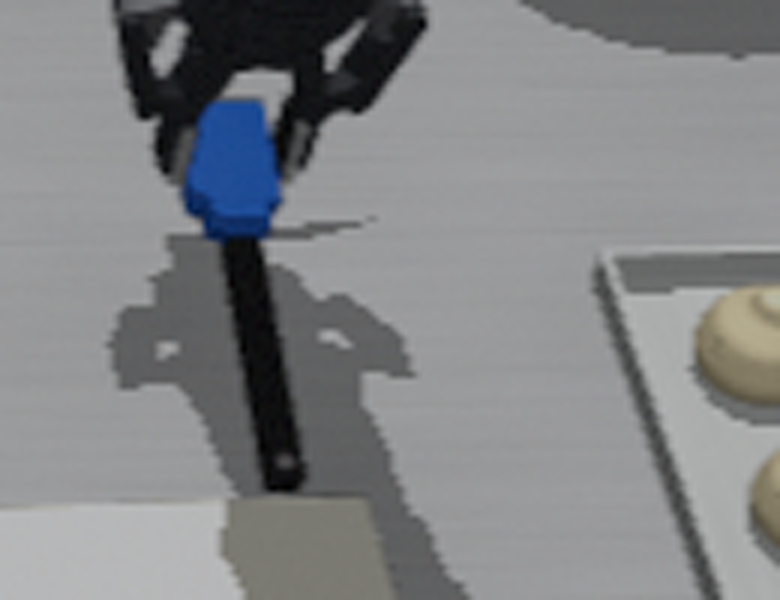

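{"op": "send_rows", "data": {"commands": [[30, 0, 5, -1, 0], [30, 0, 9, -1, 0], [30, 0, 12, -1, 0], [30, 0, 15, -2, 0]]}}

```text
clock: 17.8
eef_pos: [205.8, 400.0, 57.7]
tool_rot: [-3.099, 0.019, 1.603]
force: [-8.7, -0.2, 3.3]
width: 42.3
```

```bash
python3 - <<'E'
from h import *
go([192,400,55],np.pi/2+.02)
E
```

```text
t 17.8 pos [205.8 400.   57.7] yaw 1.603 w 42.3 F [-8.7 -0.2  3.3] q7 -0.26
shift [  0.5 -13.7   3.3] roll 0.7 rows 1.0
```

{"op": "send_rows", "data": {"commands": [[30, 0, 6, -4, 0], [30, 0, 8, -9, 0], [30, 0, 10, -14, 0], [30, 0, 12, -19, 0], [30, 0, 15, -25, 0]]}}

```text
clock: 18.3
eef_pos: [215.3, 400.8, 81.9]
tool_rot: [-3.09, 0.019, 1.607]
force: [-14.7, -2.8, 3.6]
width: 41.8
```

```bash
python3 - <<'E'
from h import *
go([192,400,55],np.pi/2+.02)
im2=ctrl.get_image("scene");cv2.imwrite("pics/scene21.png",cv2.resize(im2[150:250,430:560,::-1],(780,600),interpolation=cv2.INTER_CUBIC))
E
```

```text
t 18.3 pos [215.3 400.8  81.9] yaw 1.607 w 41.8 F [-14.7  -2.8   3.6] q7 -0.18
shift [  0.6 -21.9  28. ] roll 0.9 rows 1.0
```

View pics/scene21.png

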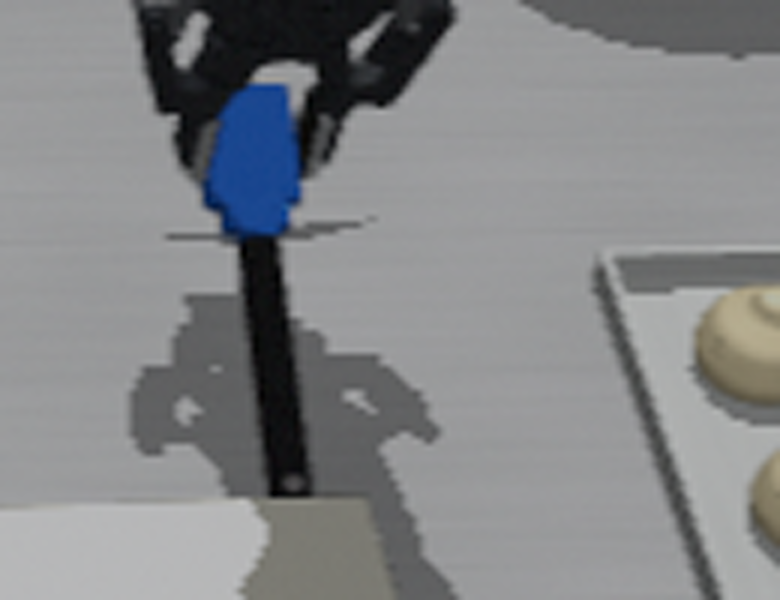

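{"op": "send_rows", "data": {"commands": [[30, 0, 8, -5, 0], [30, 0, 12, -12, 0], [30, 0, 16, -19, 0], [30, 0, 20, -26, 0], [30, 0, 25, -33, 0]]}}

```text
clock: 18.85
eef_pos: [240.3, 401.3, 114.2]
tool_rot: [-3.087, 0.021, 1.607]
force: [-5.1, -0.3, 0.4]
width: 42.0
```

```bash
python3 - <<'E'
from h import *
go([192,400,55],np.pi/2+.02)
im2=ctrl.get_image("scene");cv2.imwrite("pics/scene22.png",cv2.resize(im2[150:250,430:560,::-1],(780,600),interpolation=cv2.INTER_CUBIC))
E
```

```text
t 18.85 pos [240.3 401.3 114.2] yaw 1.607 w 42.0 F [-5.1 -0.3  0.4] q7 -0.07
shift [  1.7 -45.   61.7] roll 0.9 rows 2.0
```

View pics/scene22.png

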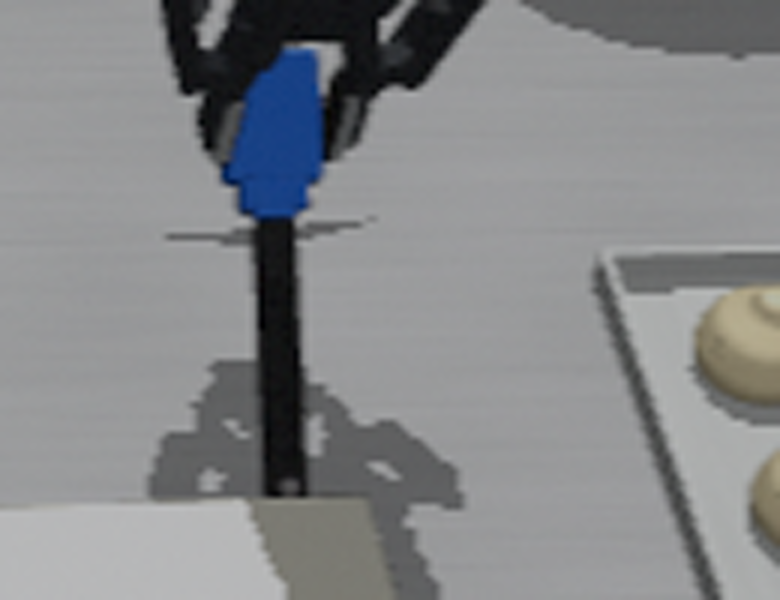

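{"op": "send_rows", "data": {"commands": [[30, 0, 10, -8, 0], [30, 0, 18, -16, 0], [30, 0, 26, -24, 0], [30, 0, 35, -31, 0], [30, 0, 43, -37, 0]]}}

```text
clock: 19.4
eef_pos: [286.7, 403.8, 149.9]
tool_rot: [-3.087, 0.02, 1.605]
force: [-2.8, -0.6, -0.8]
width: 41.4
```

```bash
python3 - <<'E'
from h import *
go([192,400,55],np.pi/2+.02)
im2=ctrl.get_image("scene");cv2.imwrite("pics/scene23.png",cv2.resize(im2[130:230,430:560,::-1],(780,600),interpolation=cv2.INTER_CUBIC))
E
```

```text
t 19.4 pos [286.7 403.8 149.9] yaw 1.605 w 41.4 F [-2.8 -0.6 -0.8] q7 0.07
shift [  1.3 -89.5  99.9] roll 0.8 rows 3.0
```

View pics/scene23.png

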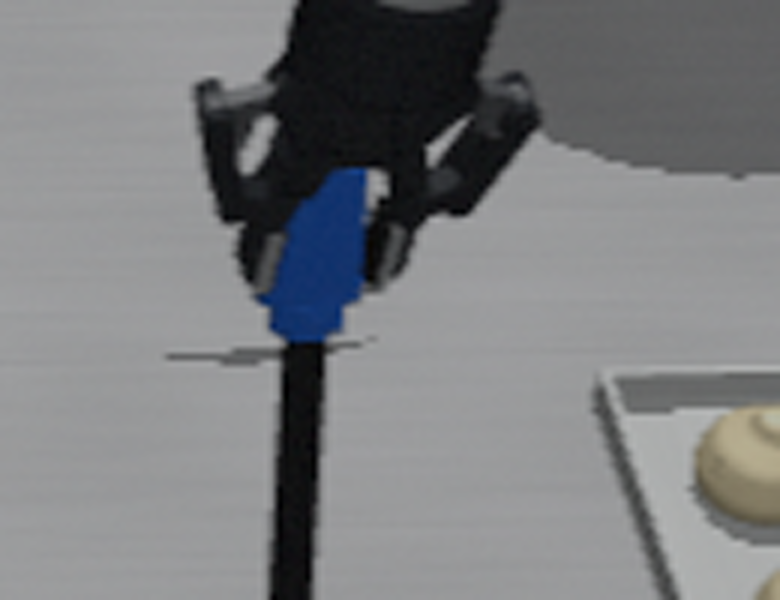

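Tilt is now about 55–58° elevation (lean about 33°). I'll lift off and carry it to the crock, turning back to yaw 0 on the way.

{"op": "send_rows", "data": {"commands": [[30, 0, -6, -5, 0], [30, 0, -6, -45, 0], [30, 0, -6, -90, 0], [30, 0, -6, -135, 0], [30, 0, -6, -165, 0]]}}

```text
clock: 19.95
eef_pos: [291.8, 408.1, 318.7]
tool_rot: [-3.093, 0.016, 1.603]
force: [-0.3, 1.0, -0.8]
width: 41.1
```

```bash
python3 - <<'E'
from h import *
go([523,90,315],0)
im2=ctrl.get_image("scene");cv2.imwrite("pics/scene24.png",im2[:,:,::-1])
E
```

```text
t 19.95 pos [291.8 408.1 318.7] yaw 1.603 w 41.1 F [-0.3  1.  -0.8] q7 0.25
shift [-325.3  221.    -1.9] roll 91.8 rows 8.0
```

View pics/scene24.png

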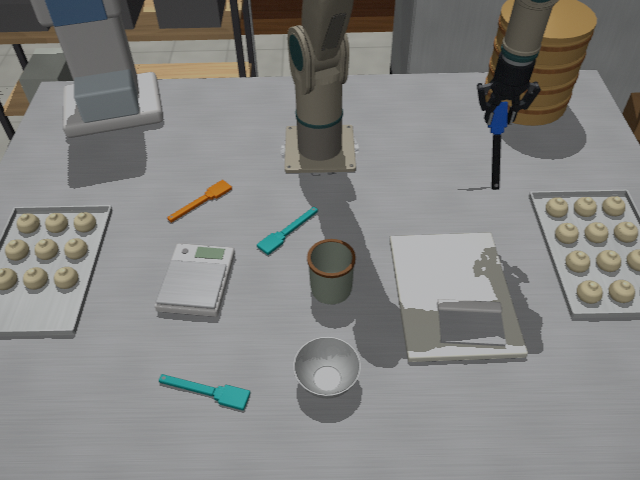

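{"op": "send_rows", "data": {"commands": [[30, -20, 13, 0, 8], [30, -50, 34, 0, 16], [30, -85, 57, 0, 24], [30, -120, 81, 0, 32], [30, -150, 102, 0, 40]]}}

```text
clock: 20.5
eef_pos: [400.5, 261.0, 319.3]
tool_rot: [-3.117, 0.037, 0.898]
force: [1.3, 0.0, -0.7]
width: 41.6
```

```bash
python3 - <<'E'
from h import *
go([523,90,315],0)
E
```

```text
t 20.5 pos [400.5 261.  319.3] yaw 0.898 w 41.6 F [ 1.3  0.  -0.7] q7 0.02
shift [-57.1 202.4   1.4] roll 51.4 rows 5.0
```

{"op": "send_rows", "data": {"commands": [[30, -12, 40, 0, 8], [30, -24, 80, 0, 16], [30, -36, 120, 0, 24], [30, -48, 160, 0, 32], [30, -57, 190, 1, 40]]}}

```text
clock: 21.0
eef_pos: [514.6, 94.5, 315.6]
tool_rot: [3.134, 0.044, 0.19]
force: [0.0, 0.0, -0.5]
width: 41.1
```

{"op": "send_rows", "data": {"commands": [[30, 0, 0, 0, 6], [30, 0, 0, 0, 11], [30, 0, 0, 0, 11]]}}

```text
clock: 21.3
eef_pos: [514.5, 93.9, 315.5]
tool_rot: [3.125, 0.042, -0.003]
force: [-0.2, -0.2, -0.5]
width: 41.2
```

```bash
python3 - <<'E'
from h import *
p=ctrl.camera_params("wrist");im=ctrl.get_image("wrist");cv2.imwrite("pics/w25.png",im[:,:,::-1])
im=ctrl.get_image("scene");cv2.imwrite("pics/scene25.png",cv2.resize(im[150:320,250:450,::-1],(700,595),interpolation=cv2.INTER_CUBIC))
im=ctrl.get_image("top");cv2.imwrite("pics/top25.png",cv2.resize(im[150:300,220:420,::-1],(800,600),interpolation=cv2.INTER_CUBIC))
go([523,77,315],0)
E
```

```text
t 21.45 pos [514.4  94.7 315.6] yaw 0.001 w 40.8 F [-0.3 -0.6 -0.7] q7 -0.39
shift [ 8.6 17.7  0.6] roll 0.0 rows 1.0
```

View pics/scene25.png

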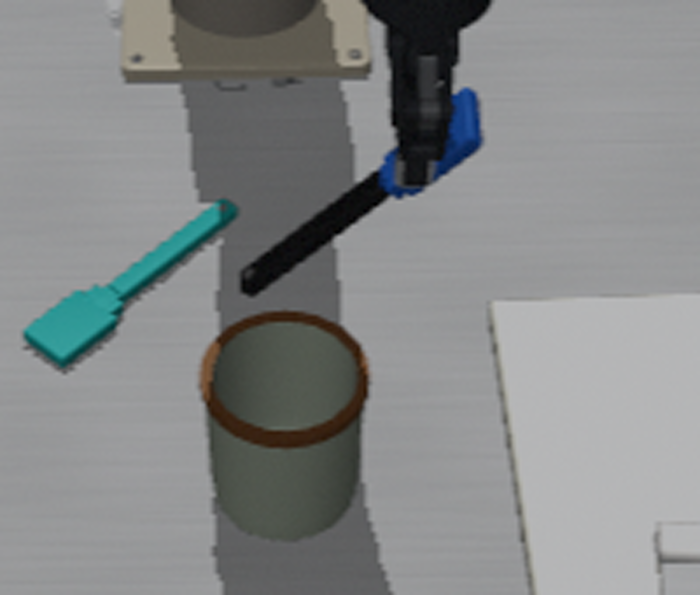

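View pics/top25.png

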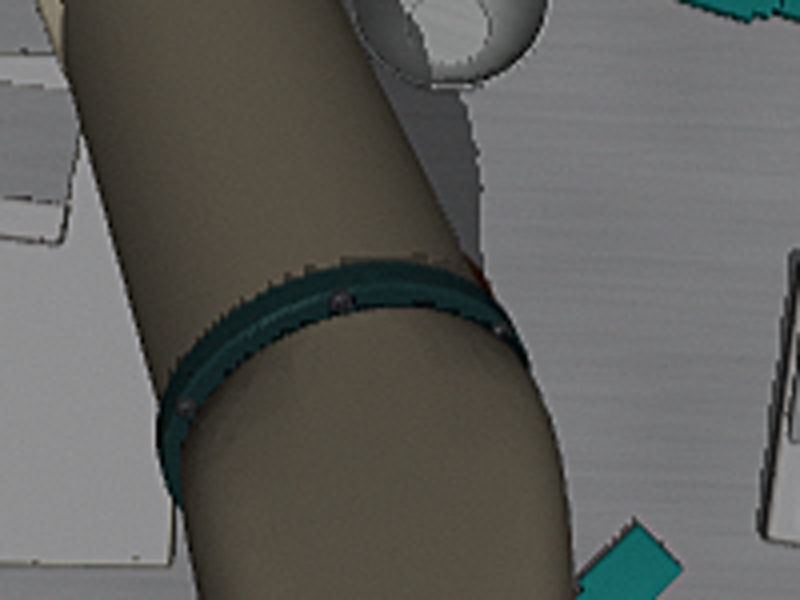

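View pics/w25.png

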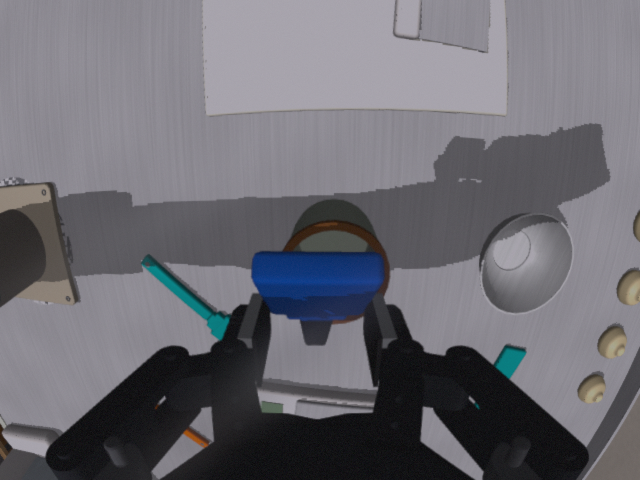

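```bash
python3 - <<'E'
from h import *
p=ctrl.camera_params("scene");s=ctrl.read_state();g=s["eef_pos"];R=Ro.from_euler("xyz",s["tool_rot"]).as_matrix()
n=R[:,0];print("n",n,"zt",R[:,2])
for nm,c in dict(endc=(250,282),endup=(243,270),endlo=(250,294),neck=(385,178),tipup=(466,92),tiplo=(480,130)).items():
    o,d=ray(p,(250+c[0]/3.5,150+c[1]/3.5));t=(n@(g-o))/(n@d);x=o+d*t;v=x-g;print(nm,np.round(x,1),np.round(v,1), "elev from grip",np.degrees(np.arctan2(-(v[2]+8),-v[1])))
# current crock rim
im=ctrl.get_image("scene");H=hsv(im);roi=np.zeros(H.shape[:2],bool);roi[225:310,290:370]=1
br=((H[...,0]<14)|(H[...,0]>174))&(H[...,1]>100)&(H[...,2]>50)&roi
ys,xs=np.nonzero(br);P=np.array([plane(p,q,115)[:2] for q in zip(xs,ys)]);print("rim",(P.min(0)+P.max(0))/2,np.ptp(P,axis=0))
E
```

```text
n [ 9.99128886e-01  8.57738082e-04 -4.17221037e-02] zt [-0.04170279 -0.01617795 -0.99899907]
endc [509.3   2.  190.4] [  -5.2  -92.7 -125.3] elev from grip 51.67466787990532
endup [509.7  -2.3 202. ] [  -4.7  -96.9 -113.7] elev from grip 47.46656789667376
endlo [508.8   1.9 178.7] [  -5.6  -92.8 -136.9] elev from grip 54.24092634663632
neck [513.   83.  282.5] [ -1.4 -11.6 -33.2] elev from grip 65.15827695130751
tipup [515.9 126.3 352. ] [ 1.5 31.7 36.4] elev from grip -125.50088120384251
tiplo [514.6 136.5 321.2] [ 0.2 41.9  5.5] elev from grip -162.08003747959717
rim [523.07888073  22.84647148] [113.7620572  104.97272661]
```

Measured lean is about 41°, too flat for the crock (it takes up to 37°), so I'll go back to the board's near side for one more small pivot.

```bash
python3 - <<'E'
from h import *
go([262,365,300],np.pi/2+.02)
E
```

```text
t 21.5 pos [514.4  94.7 315.7] yaw 0.001 w 40.8 F [-0.1  0.1 -0.8] q7 -0.4
shift [-251.4 -270.8   21.9] roll -91.1 rows 8.0
```

{"op": "send_rows", "data": {"commands": [[30, -20, -22, 0, -8], [30, -50, -54, 0, -16], [30, -82, -88, 5, -24], [30, -114, -122, 8, -32], [30, -145, -156, 10, -40]]}}

```text
clock: 22.0
eef_pos: [367.4, 251.5, 309.3]
tool_rot: [-3.127, 0.042, 0.706]
force: [0.8, 1.1, -0.1]
width: 40.9
```

```bash
python3 - <<'E'
from h import *
go([260,365,250],np.pi/2+.02)
E
```

```text
t 22.0 pos [367.4 251.5 309.3] yaw 0.706 w 40.9 F [ 0.8  1.1 -0.1] q7 -0.17
shift [  -5.6 -155.2   61.8] roll -50.7 rows 4.0
```

{"op": "send_rows", "data": {"commands": [[30, -1, -38, 10, -8], [30, -2, -76, 25, -16], [30, -4, -114, 40, -24], [30, -6, -150, 55, -32], [30, -6, -155, 62, -40]]}}

```text
clock: 22.5
eef_pos: [255.7, 367.8, 249.6]
tool_rot: [-3.102, 0.02, 1.419]
force: [0.1, -0.4, 0.3]
width: 41.4
```

```bash
python3 - <<'E'
from h import *
go([262,365,145],np.pi/2+.02)
E
```

```text
t 22.5 pos [255.7 367.8 249.6] yaw 1.419 w 41.4 F [ 0.1 -0.4  0.3] q7 0.0
shift [  0.3  10.8 104.3] roll -9.8 rows 3.0
```

{"op": "send_rows", "data": {"commands": [[30, 0, 8, 20, -8], [30, 0, 8, 55, -10], [30, 0, 8, 85, -10], [30, 0, 8, 98, -10], [30, 0, 8, 102, -10]]}}

```text
clock: 23.0
eef_pos: [258.7, 364.5, 146.2]
tool_rot: [-3.097, 0.015, 1.595]
force: [0.7, 0.3, 0.1]
width: 41.5
```

```bash
python3 - <<'E'
from h import *
go([262,365,145],np.pi/2+.02)
im2=ctrl.get_image("scene");cv2.imwrite("pics/scene26.png",cv2.resize(im2[140:260,400:560,::-1],(800,600),interpolation=cv2.INTER_CUBIC))
im2=ctrl.get_image("top");cv2.imwrite("pics/top26.png",cv2.resize(im2[220:400,100:340,::-1],(800,600),interpolation=cv2.INTER_CUBIC))
E
```

```text
t 23.0 pos [258.7 364.5 146.2] yaw 1.595 w 41.5 F [0.7 0.3 0.1] q7 -0.01
shift [0.5 3.4 1. ] roll 0.2 rows 1.0
```

View pics/scene26.png

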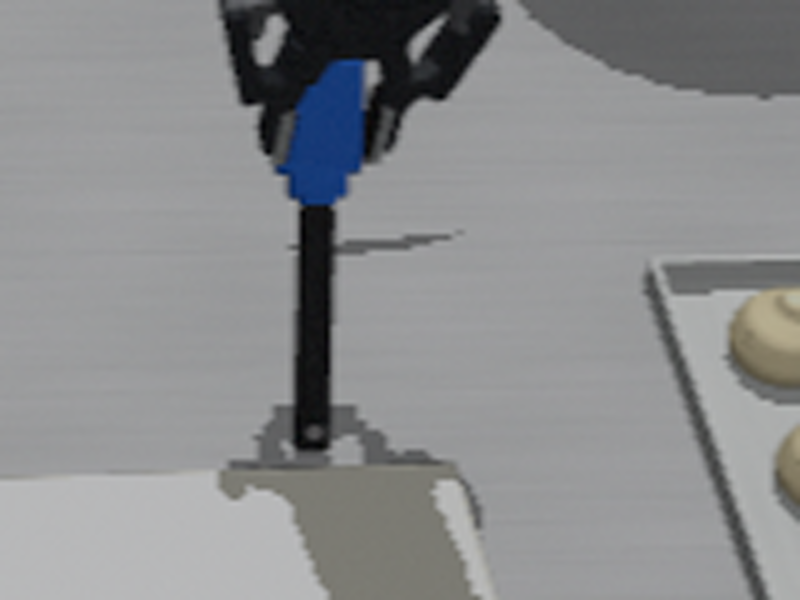

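```bash
python3 - <<'E'
from h import *
pts(dict(end=(313,446),junc=(316,205),tip=(345,62)),400,140,5)
E
```

```text
end [355.2 365.3  19.4]
junc [275.4 365.3 113.4]
tip [271.9 365.3 203.9]
L 153.70562442232017 elev 51.33261973513068
```

{"op": "send_rows", "data": {"commands": [[30, 0, 0, 5, 0], [30, 0, 2, 8, 0], [30, 0, 7, 8, 0], [30, 0, 12, 8, 0], [30, 0, 16, 8, 0]]}}

```text
clock: 23.6
eef_pos: [273.7, 366.0, 139.3]
tool_rot: [-3.096, 0.012, 1.594]
force: [-11.1, -0.8, 14.0]
width: 41.1
```

```bash
python3 - <<'E'
from h import *
go([262,365,145],np.pi/2+.02)
E
```

```text
t 23.6 pos [273.7 366.  139.3] yaw 1.594 w 41.1 F [-11.1  -0.8  14. ] q7 0.01
shift [ -0.8 -11.9  -5.1] roll 0.2 rows 1.0
```

{"op": "send_rows", "data": {"commands": [[30, 0, 4, -5, 0], [30, 0, 9, -9, 0], [30, 0, 14, -12, 0], [30, 0, 19, -15, 0], [30, 0, 25, -18, 0]]}}

```text
clock: 24.1
eef_pos: [299.6, 366.9, 156.4]
tool_rot: [-3.096, 0.012, 1.594]
force: [-3.3, 0.4, 0.6]
width: 41.2
```

```bash
python3 - <<'E'
from h import *
go([262,365,145],np.pi/2+.02)
im2=ctrl.get_image("scene");cv2.imwrite("pics/scene27.png",cv2.resize(im2[140:260,400:560,::-1],(800,600),interpolation=cv2.INTER_CUBIC))
E
```

```text
t 24.1 pos [299.6 366.9 156.4] yaw 1.594 w 41.2 F [-3.3  0.4  0.6] q7 0.09
shift [ -0.8 -37.1  13.1] roll 0.2 rows 1.0
```

View pics/scene27.png

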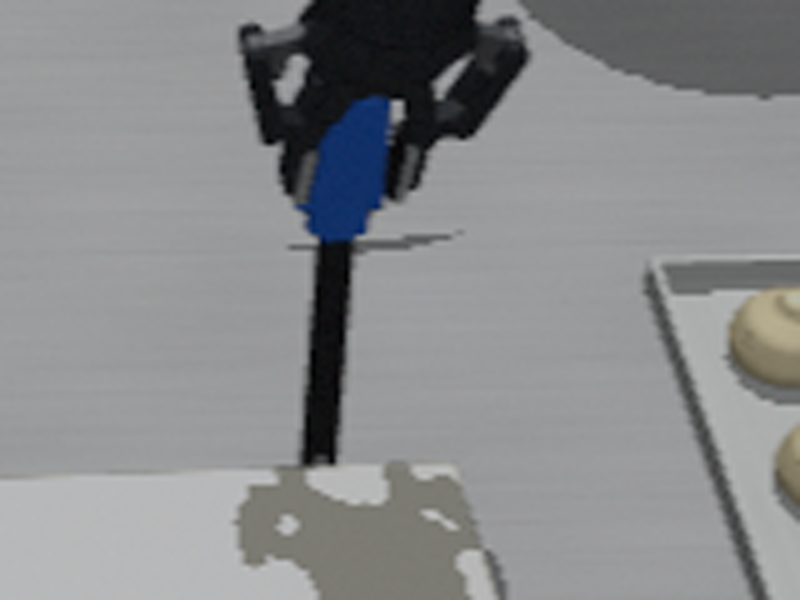

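{"op": "send_rows", "data": {"commands": [[30, 0, -8, -5, 0], [30, 0, -8, -45, 0], [30, 0, -8, -90, 0], [30, 0, -8, -135, 0], [30, 0, -8, -160, 0]]}}

```text
clock: 24.65
eef_pos: [300.6, 370.2, 320.5]
tool_rot: [-3.102, 0.008, 1.593]
force: [0.1, 1.1, -0.3]
width: 40.9
```

```bash
python3 - <<'E'
from h import *
go([527,72,315],0)
E
```

```text
t 24.65 pos [300.6 370.2 320.5] yaw 1.593 w 40.9 F [ 0.1  1.1 -0.3] q7 0.29
shift [-303.1  219.9   -0.8] roll 91.3 rows 8.0
```

{"op": "send_rows", "data": {"commands": [[30, -20, 13, 0, 8], [30, -50, 34, 0, 16], [30, -82, 57, 0, 24], [30, -115, 81, 0, 32], [30, -145, 102, 0, 40]]}}

```text
clock: 25.15
eef_pos: [406.9, 225.6, 318.1]
tool_rot: [-3.118, 0.031, 0.889]
force: [0.6, 0.7, -1.0]
width: 40.8
```

```bash
python3 - <<'E'
from h import *
go([527,72,315],0)
E
```

```text
t 25.15 pos [406.9 225.6 318.1] yaw 0.889 w 40.8 F [ 0.6  0.7 -1. ] q7 0.07
shift [-43.4 190.1   0. ] roll 50.9 rows 4.0
```

{"op": "send_rows", "data": {"commands": [[30, -10, 40, 0, 8], [30, -20, 80, 0, 16], [30, -30, 120, 0, 24], [30, -38, 155, 0, 32], [30, -43, 180, 0, 40]]}}

```text
clock: 25.65
eef_pos: [520.7, 75.7, 315.5]
tool_rot: [3.137, 0.038, 0.182]
force: [-0.3, 0.1, -1.0]
width: 40.7
```

{"op": "send_rows", "data": {"commands": [[30, 0, 0, 0, 6], [30, 0, 0, 0, 11], [30, 0, 0, 0, 11], [30, 0, 0, 0, 11]]}}

```text
clock: 26.05
eef_pos: [520.6, 76.0, 315.7]
tool_rot: [3.13, 0.036, -0.007]
force: [0.4, 0.2, -1.6]
width: 40.7
```

```bash
python3 - <<'E'
from h import *
p=ctrl.camera_params("wrist");im=ctrl.get_image("wrist");cv2.imwrite("pics/w28.png",im[:,:,::-1])
im=ctrl.get_image("scene");cv2.imwrite("pics/scene28.png",cv2.resize(im[150:320,250:450,::-1],(700,595),interpolation=cv2.INTER_CUBIC))
go([527,72,315],0)
E
```

```text
t 26.15 pos [520.6  76.  315.7] yaw -0.008 w 41.2 F [ 0.7  0.4 -1.1] q7 -0.38
shift [6.5 4.  0.5] roll -0.5 rows 1.0
```

View pics/scene28.png

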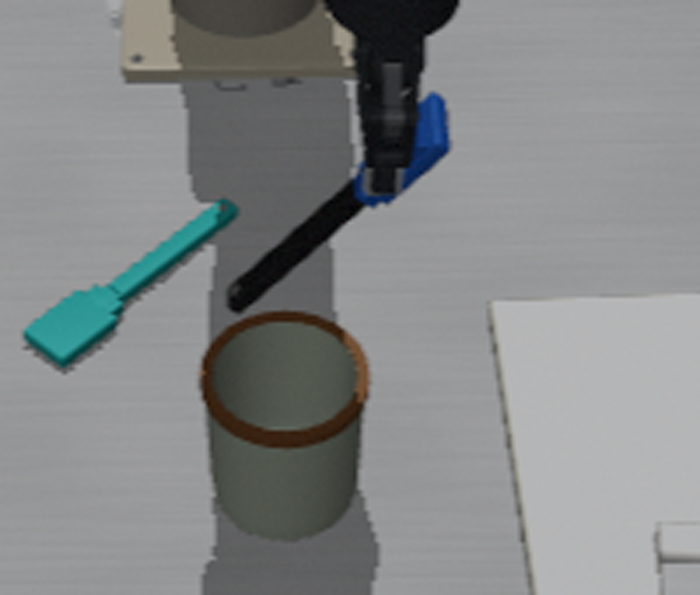

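View pics/w28.png

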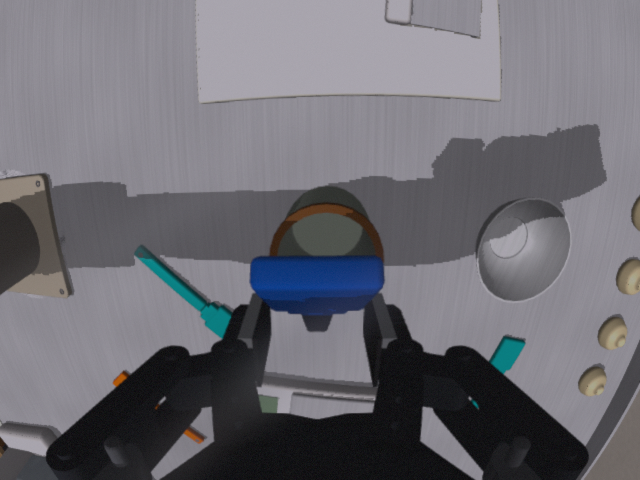

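```bash
python3 - <<'E'
from h import *
p=ctrl.camera_params("scene");s=ctrl.read_state();g=s["eef_pos"];R=Ro.from_euler("xyz",s["tool_rot"]).as_matrix();n=R[:,0]
Q={}
for nm,c in dict(endc=(237,296),tipc=(440,122)).items():
    o,d=ray(p,(250+c[0]/3.5,150+c[1]/3.5));t=(n@(g-o))/(n@d);x=o+d*t;Q[nm]=x;print(nm,np.round(x,1),np.round(x-g,1))
v=Q["endc"]-Q["tipc"];print(np.linalg.norm(v),"lean",np.degrees(np.arctan2(-v[1],-v[2])))
w=ctrl.camera_params("wrist")
print(tri([ray(p,(250+237/3.5,150+296/3.5)),rayw(w,(316,327))]))
print(tri([ray(p,(250+440/3.5,150+122/3.5)),rayw(w,(317,258))]))
E
```

```text
endc [515.2  -6.3 184.2] [  -5.4  -82.4 -131.5]
tipc [521.6 112.1 334.6] [ 1.  36.1 18.9]
191.56337313278104 lean 38.225740177986225
(array([516.33023404,  -7.45450671, 187.01714946]), [np.float64(1.590705374675505), np.float64(1.5907053746754476)])
(array([521.88433549, 112.97167449, 334.08655225]), [np.float64(1.0182678960667628), np.float64(1.0182678960667508)])
```

Lean is now about 38.5°, just over the limit. One more push at the board edge will give margin.

```bash
python3 - <<'E'
from h import *
go([280,366,300],np.pi/2+.02)
E
```

```text
t 26.15 pos [520.6  76.  315.7] yaw -0.008 w 41.2 F [ 0.7  0.4 -1.1] q7 -0.38
shift [-242.1 -288.4   21. ] roll -91.6 rows 8.0
```

{"op": "send_rows", "data": {"commands": [[30, -20, -24, 0, -8], [30, -48, -57, 0, -16], [30, -78, -93, 5, -24], [30, -108, -129, 8, -32], [30, -138, -165, 10, -40]]}}

```text
clock: 26.65
eef_pos: [382.2, 243.1, 308.8]
tool_rot: [-3.128, 0.034, 0.698]
force: [1.7, 0.3, -0.6]
width: 40.7
```

```bash
python3 - <<'E'
from h import *
go([280,366,250],np.pi/2+.02)
E
```

```text
t 26.65 pos [382.2 243.1 308.8] yaw 0.698 w 40.7 F [ 1.7  0.3 -0.6] q7 -0.17
shift [   2.7 -159.    61. ] roll -51.2 rows 4.0
```

{"op": "send_rows", "data": {"commands": [[30, 0, -38, 10, -8], [30, 1, -76, 25, -16], [30, 2, -114, 40, -24], [30, 2, -150, 55, -32], [30, 2, -159, 62, -40]]}}

```text
clock: 27.15
eef_pos: [275.9, 368.6, 248.8]
tool_rot: [-3.107, 0.015, 1.409]
force: [0.1, -0.6, -0.7]
width: 41.1
```

```bash
python3 - <<'E'
from h import *
go([280,366,160],np.pi/2+.02)
E
```

```text
t 27.15 pos [275.9 368.6 248.8] yaw 1.409 w 41.1 F [ 0.1 -0.6 -0.7] q7 0.0
shift [-0.6  7.5 88.6] roll -10.4 rows 2.0
```

{"op": "send_rows", "data": {"commands": [[30, 0, 3, 20, -8], [30, 0, 3, 55, -10], [30, 0, 3, 80, -10], [30, 0, 3, 90, -10], [30, 0, 3, 91, -10]]}}

```text
clock: 27.65
eef_pos: [275.1, 367.0, 157.1]
tool_rot: [-3.104, 0.01, 1.585]
force: [-0.4, -0.6, -0.3]
width: 41.1
```

```bash
python3 - <<'E'
from h import *
im2=ctrl.get_image("scene");cv2.imwrite("pics/scene29.png",cv2.resize(im2[140:260,400:560,::-1],(800,600),interpolation=cv2.INTER_CUBIC))
go([290,366,156],np.pi/2+.02)
E
```

```text
t 27.7 pos [275.4 367.6 157.9] yaw 1.584 w 41.1 F [-0.6  0.1 -0.3] q7 0.0
shift [-1.8 14.6  1.3] roll -0.4 rows 1.0
```

View pics/scene29.png

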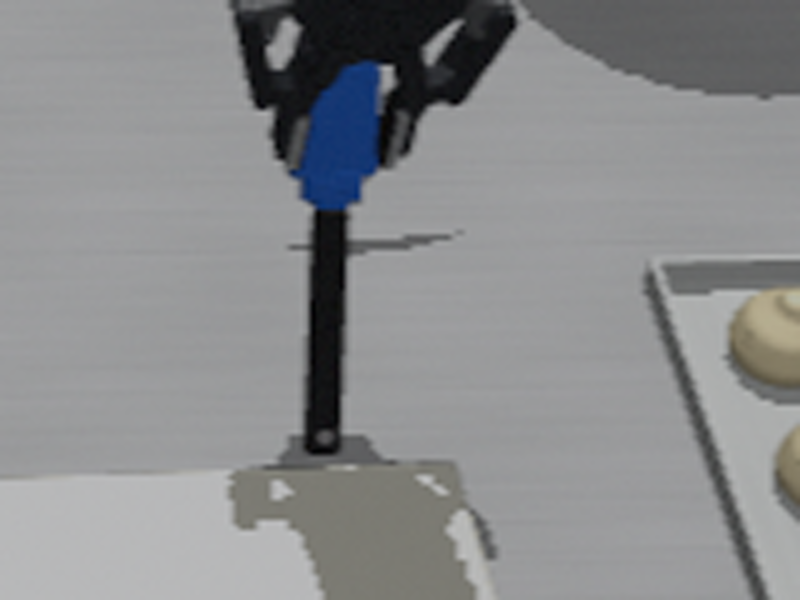

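{"op": "send_rows", "data": {"commands": [[30, 0, 2, 6, 0], [30, 0, 5, 9, 0], [30, 0, 10, 9, 0], [30, 0, 15, 9, 0], [30, 0, 19, 9, 0]]}}

```text
clock: 28.2
eef_pos: [291.4, 368.7, 149.5]
tool_rot: [-3.101, 0.008, 1.584]
force: [-14.4, -1.5, 24.4]
width: 40.9
```

```bash
python3 - <<'E'
from h import *
im2=ctrl.get_image("scene");cv2.imwrite("pics/scene30.png",cv2.resize(im2[140:260,400:560,::-1],(800,600),interpolation=cv2.INTER_CUBIC))
go([290,366,156],np.pi/2+.02)
E
```

```text
t 28.25 pos [291.5 368.8 149.7] yaw 1.584 w 40.8 F [-11.3  -1.5  18.2] q7 0.02
shift [-2.8 -1.8 -6.2] roll -0.4 rows 1.0
```

View pics/scene30.png

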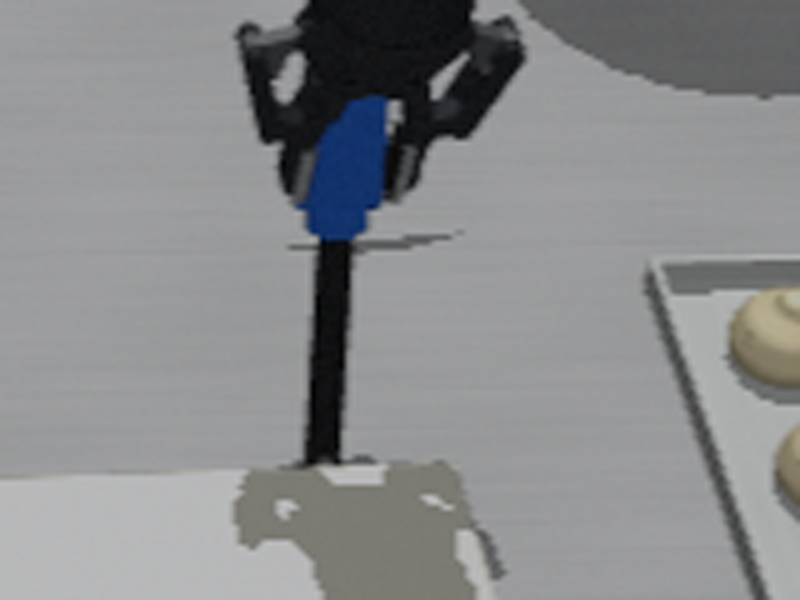

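{"op": "send_rows", "data": {"commands": [[30, 0, 6, -6, 0], [30, 0, 12, -9, 0], [30, 0, 18, -12, 0], [30, 0, 25, -15, 0], [30, 0, 32, -17, 0]]}}

```text
clock: 28.75
eef_pos: [325.0, 369.2, 165.5]
tool_rot: [-3.101, 0.008, 1.584]
force: [-2.0, -0.9, -0.6]
width: 40.7
```

```bash
python3 - <<'E'
from h import *
im2=ctrl.get_image("scene");cv2.imwrite("pics/scene31.png",cv2.resize(im2[140:260,400:560,::-1],(800,600),interpolation=cv2.INTER_CUBIC))
go([290,366,156],np.pi/2+.02)
E
```

```text
t 28.8 pos [326.6 369.3 165.6] yaw 1.582 w 40.5 F [-0.2  1.4 -0.5] q7 0.11
shift [ -2.8 -36.2  11. ] roll -0.5 rows 1.0
```

View pics/scene31.png

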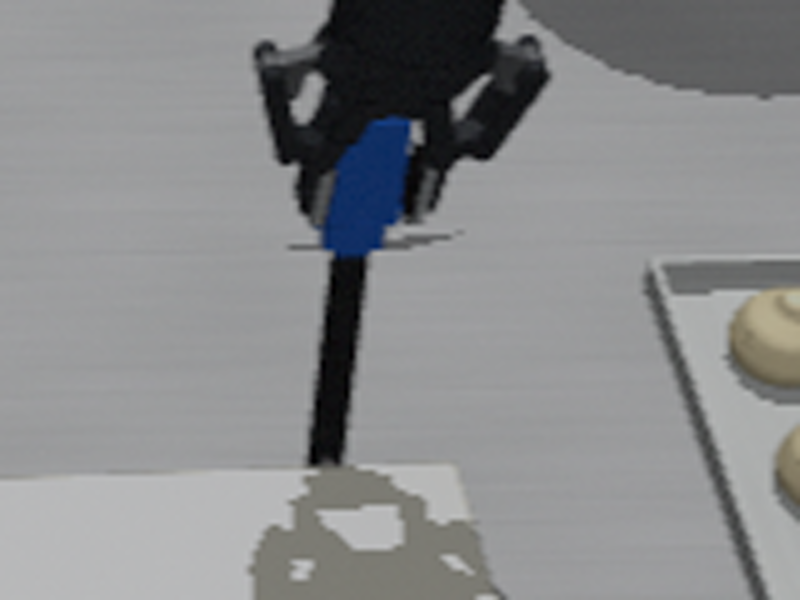

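{"op": "send_rows", "data": {"commands": [[30, 0, -8, -5, 0], [30, 0, -8, -45, 0], [30, 0, -8, -90, 0], [30, 0, -8, -135, 0], [30, 0, -8, -155, 0]]}}

```text
clock: 29.3
eef_pos: [325.1, 371.9, 324.8]
tool_rot: [-3.107, 0.003, 1.582]
force: [-0.1, 0.3, -1.3]
width: 40.5
```

```bash
python3 - <<'E'
from h import *
im=ctrl.get_image("scene");cv2.imwrite("pics/scene32.png",cv2.resize(im[60:220,400:600,::-1],(700,560),interpolation=cv2.INTER_CUBIC))
go([525,60,318],0)
E
```

```text
t 29.35 pos [325.7 372.7 326.4] yaw 1.582 w 40.4 F [0.4 0.8 0.9] q7 0.3
shift [-315.   195.9    2.5] roll 90.6 rows 8.0
```

View pics/scene32.png

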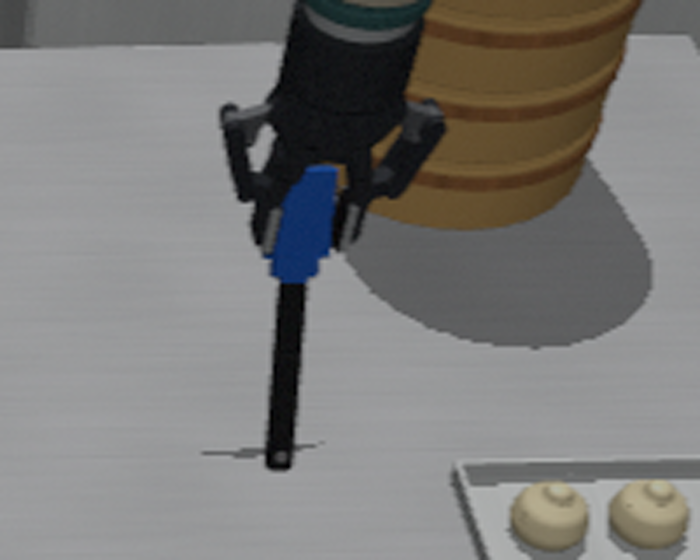

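{"op": "send_rows", "data": {"commands": [[30, -20, 13, 0, 8], [30, -50, 32, 0, 16], [30, -85, 53, 0, 24], [30, -118, 74, 0, 32], [30, -150, 94, 0, 40]]}}

```text
clock: 29.85
eef_pos: [421.8, 221.8, 323.4]
tool_rot: [-3.119, 0.022, 0.878]
force: [0.0, 0.0, -0.4]
width: 40.3
```

```bash
python3 - <<'E'
from h import *
go([525,60,318],0)
E
```

```text
t 29.85 pos [421.8 221.8 323.4] yaw 0.878 w 40.3 F [ 0.   0.  -0.4] q7 0.06
shift [-58.6 182.8   2.6] roll 50.3 rows 4.0
```

{"op": "send_rows", "data": {"commands": [[30, -12, 40, 0, 8], [30, -24, 80, 0, 16], [30, -36, 120, 0, 24], [30, -48, 155, 0, 32], [30, -57, 178, 0, 40]]}}

```text
clock: 30.35
eef_pos: [523.2, 61.0, 320.2]
tool_rot: [-3.141, 0.032, 0.171]
force: [-0.3, 0.1, -0.5]
width: 39.9
```

{"op": "send_rows", "data": {"commands": [[30, 0, 0, 0, 6], [30, 0, 0, 0, 10], [30, 0, 0, 0, 10], [30, 0, 0, 0, 10]]}}

```text
clock: 30.75
eef_pos: [522.8, 61.2, 320.0]
tool_rot: [3.136, 0.031, -0.001]
force: [-0.1, -0.6, -0.4]
width: 40.1
```

```bash
python3 - <<'E'
from h import *
p=ctrl.camera_params("wrist");im=ctrl.get_image("wrist");cv2.imwrite("pics/w33.png",im[:,:,::-1])
im=ctrl.get_image("scene");cv2.imwrite("pics/scene33.png",cv2.resize(im[150:320,250:450,::-1],(700,595),interpolation=cv2.INTER_CUBIC))
go([525,60,318],0)
E
```

```text
t 30.85 pos [523.   61.2 320.1] yaw -0.001 w 40.0 F [-0.8  0.5 -0. ] q7 -0.36
shift [2.1 1.2 2.1] roll -0.1 rows 1.0
```

View pics/scene33.png

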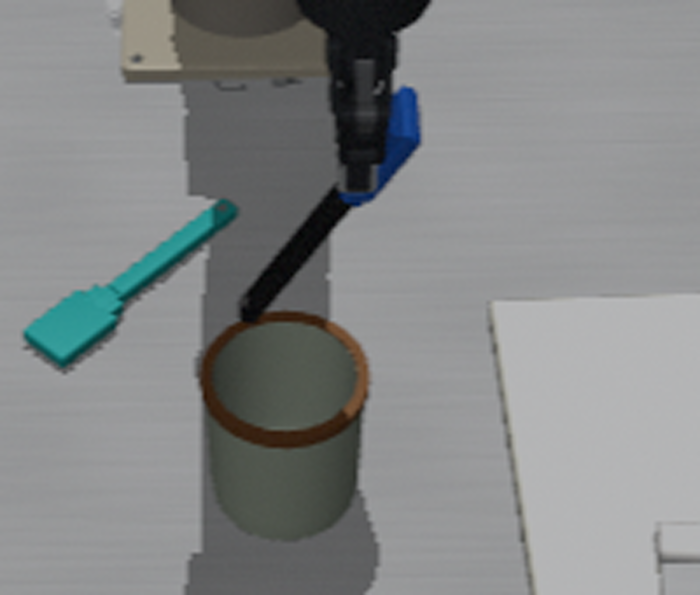

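View pics/w33.png

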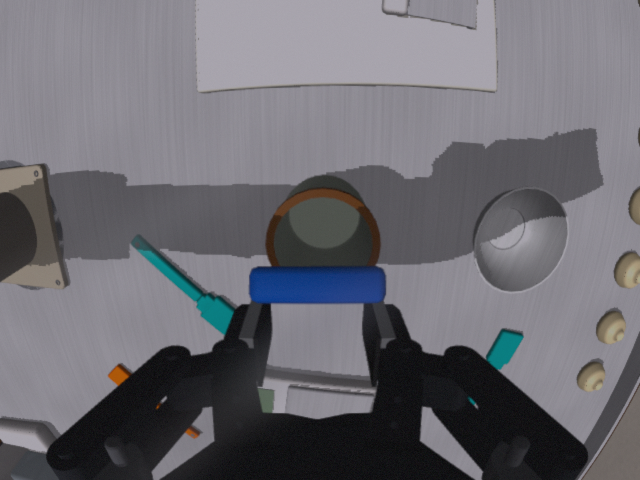

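```bash
python3 - <<'E'
from h import *
p=ctrl.camera_params("scene");s=ctrl.read_state();g=s["eef_pos"];R=Ro.from_euler("xyz",s["tool_rot"]).as_matrix();n=R[:,0]
Q={}
for nm,c in dict(endc=(248,308),tipc=(412,115)).items():
    o,d=ray(p,(250+c[0]/3.5,150+c[1]/3.5));t=(n@(g-o))/(n@d);x=o+d*t;Q[nm]=x;print(nm,np.round(x,1),np.round(x-g,1))
v=Q["endc"]-Q["tipc"];print(np.linalg.norm(v),"lean",np.degrees(np.arctan2(-v[1],-v[2])))
w=ctrl.camera_params("wrist")
print(tri([ray(p,(250+412/3.5,150+115/3.5)),rayw(w,(317,268))]))
E
```

```text
endc [5.184e+02 4.000e-01 1.762e+02] [  -4.6  -60.8 -143.9]
tipc [523.7  95.6 342.4] [ 0.7 34.4 22.3]
191.59840036560195 lean 29.80401607949685
(array([524.1526538 ,  96.27387147, 342.17515142]), [np.float64(0.8333507874946411), np.float64(0.8333507874945523)])
```

```bash
python3 - <<'E'
from h import *
go([528,52,300],0)
go([528,52,240],0)
go([528,52,168],0)
E
```

```text
t 30.85 pos [523.   61.2 320.1] yaw -0.001 w 40.0 F [-0.8  0.5 -0. ] q7 -0.36
shift [ 5.7  9.1 20. ] roll -0.1 rows 1.0
t 30.85 pos [523.   61.2 320.1] yaw -0.001 w 40.0 F [-0.8  0.5 -0. ] q7 -0.36
shift [ 7.5  8.8 80. ] roll -0.1 rows 2.0
t 30.85 pos [523.   61.2 320.1] yaw -0.001 w 40.0 F [-0.8  0.5 -0. ] q7 -0.36
shift [  9.8   8.5 151.9] roll -0.1 rows 4.0
```

{"op": "send_rows", "data": {"commands": [[30, 5, 9, 10, 0], [30, 6, 9, 30, 0], [30, 7, 9, 50, 0], [30, 7, 9, 70, 0], [30, 7.5, 9, 80, 0]]}}

```text
clock: 31.35
eef_pos: [527.0, 50.8, 237.7]
tool_rot: [3.136, 0.035, -0.001]
force: [-0.3, 0.1, -0.5]
width: 40.3
```

```bash
python3 - <<'E'
from h import *
im=ctrl.get_image("scene");cv2.imwrite("pics/scene34.png",cv2.resize(im[150:320,250:450,::-1],(700,595),interpolation=cv2.INTER_CUBIC))
go([528,52,168],0)
E
```

```text
t 31.4 pos [526.6  50.8 237. ] yaw -0.001 w 40.2 F [-1.2 -0.  -1.6] q7 -0.39
shift [ 3.9 -1.6 68.9] roll -0.1 rows 2.0
```

View pics/scene34.png

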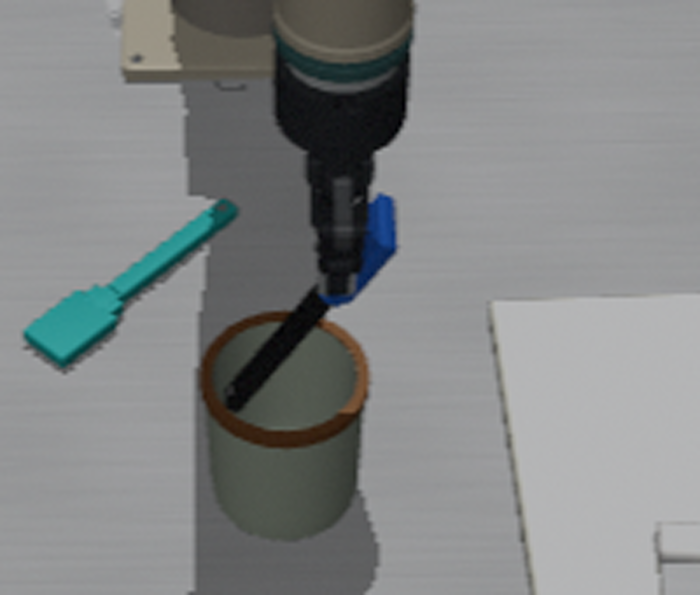

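{"op": "send_rows", "data": {"commands": [[30, 1, -2, 15, 0], [30, 2, -2, 32, 0], [30, 3, -2, 48, 0], [30, 4, -2, 60, 0], [30, 4, -2, 67, 0]]}}

```text
clock: 31.9
eef_pos: [528.4, 52.2, 169.2]
tool_rot: [3.136, 0.036, -0.001]
force: [-0.4, 0.6, -0.1]
width: 40.3
```

```bash
python3 - <<'E'
from h import *
im=ctrl.get_image("scene");cv2.imwrite("pics/scene35.png",cv2.resize(im[150:320,250:450,::-1],(700,595),interpolation=cv2.INTER_CUBIC))
go([528,52,158],0)
E
```

```text
t 31.95 pos [527.8  52.2 168.6] yaw -0.001 w 39.9 F [ 0.3 -0.2 -1.5] q7 -0.43
shift [ 0.6  0.1 10.5] roll -0.1 rows 1.0
```

View pics/scene35.png

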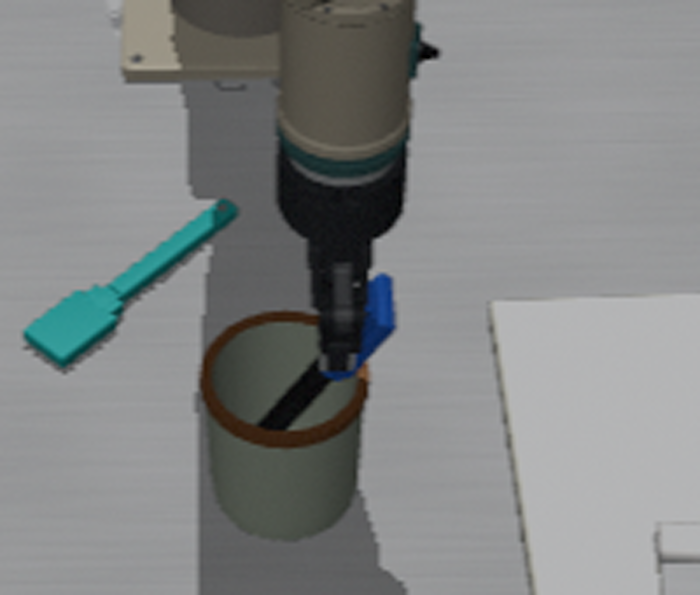

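{"op": "send_rows", "data": {"commands": [[30, 0, 0, 3, 0], [30, 0, 0, 6, 0], [30, 0, 0, 8, 0], [30, 0, 0, 8, 0]]}}

```text
clock: 32.35
eef_pos: [527.6, 52.1, 160.6]
tool_rot: [3.136, 0.037, -0.001]
force: [-0.2, -0.4, -0.7]
width: 40.2
```

```bash
python3 - <<'E'
from h import *
go([528,52,158],0)
E
```

```text
t 32.35 pos [527.6  52.1 160.6] yaw -0.001 w 40.2 F [-0.2 -0.4 -0.7] q7 -0.44
shift [0.5 0.1 2.6] roll -0.1 rows 1.0
```

{"op": "send_rows", "data": {"commands": [[30, 0, 0, 1, 0], [30, 0, 0, 2, 0], [30, 0, 0, 3, 0], [30, 0, 0, 4, 0], [30, 0, 0, 4, 0]]}}

```text
clock: 32.85
eef_pos: [528.0, 53.1, 157.1]
tool_rot: [3.137, 0.036, -0.001]
force: [0.4, 3.4, 4.5]
width: 40.6
```

```bash
python3 - <<'E'
from h import *
go([528,52,154],0)
E
```

```text
t 32.85 pos [528.   53.1 157.1] yaw -0.001 w 40.6 F [0.4 3.4 4.5] q7 -0.44
shift [0.2 1.1 3.1] roll -0.0 rows 1.0
```

Contact at the expected height (TCP 157, floor force about 5 N). I'll check in the pictures before releasing.

```bash
python3 - <<'E'
from h import *
p=ctrl.camera_params("scene")
im=ctrl.get_image("scene");a=cv2.resize(im[200:310,270:400,::-1],(520,440),interpolation=cv2.INTER_CUBIC)
cv2.imwrite("pics/scene36.png",a)
H=hsv(im);roi=np.zeros(H.shape[:2],bool);roi[225:310,290:370]=1
br=((H[...,0]<14)|(H[...,0]>174))&(H[...,1]>100)&(H[...,2]>50)&roi
ys,xs=np.nonzero(br);P=np.array([plane(p,q,115)[:2] for q in zip(xs,ys)]);print("rim",(P.min(0)+P.max(0))/2,np.ptp(P,axis=0))
im=ctrl.get_image("wrist");cv2.imwrite("pics/w36.png",im[:,:,::-1])
go([528,52,154],0)
E
```

```text
rim [523.05095523  22.5319063 ] [113.70620621 104.34359625]
t 32.95 pos [527.9  53.  157.1] yaw -0.001 w 40.2 F [0.5 3.2 5.6] q7 -0.44
shift [0.2 1.  3.1] roll -0.0 rows 1.0
```

View pics/scene36.png

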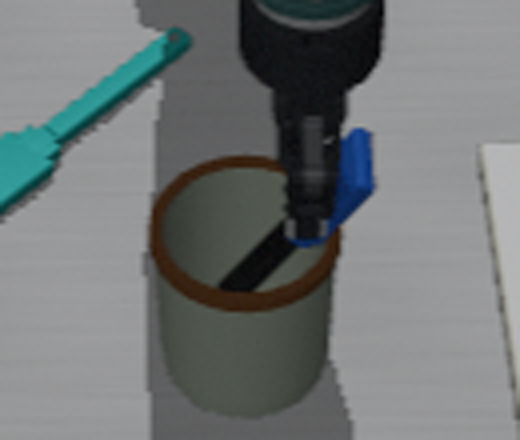

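View pics/w36.png

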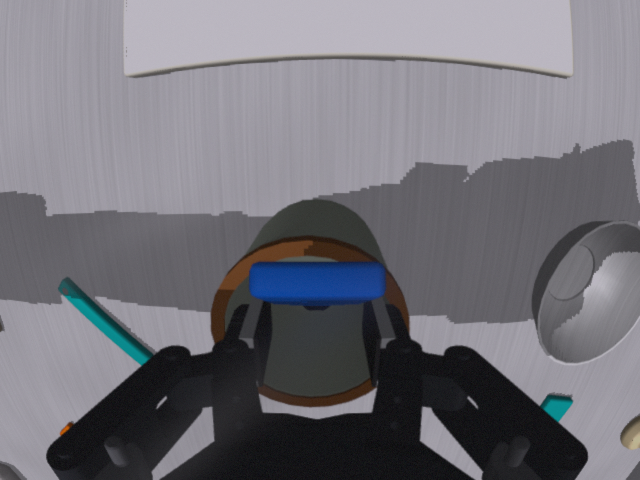

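{"op": "send_rows", "data": {"commands": [[46, 0, 0, 0, 0], [55, 0, 0, 0, 0], [70, 0, 0, 0, 0], [80, 0, 0, 0, 0], [80, 0, 0, 0, 0]]}}

```text
clock: 33.45
eef_pos: [527.8, 52.7, 156.9]
tool_rot: [3.136, 0.036, -0.001]
force: [0.7, -1.1, 0.8]
width: 79.9
```

```bash
python3 - <<'E'
from h import *
im=ctrl.get_image("wrist");cv2.imwrite("pics/w37.png",im[:,:,::-1])
go([528,52,154],0)
E
```

```text
t 33.5 pos [527.9  52.8 157. ] yaw -0.001 w 80.1 F [ 0.2 -0.5  0.3] q7 -0.44
shift [0.2 0.8 3. ] roll -0.1 rows 1.0
```

View pics/w37.png

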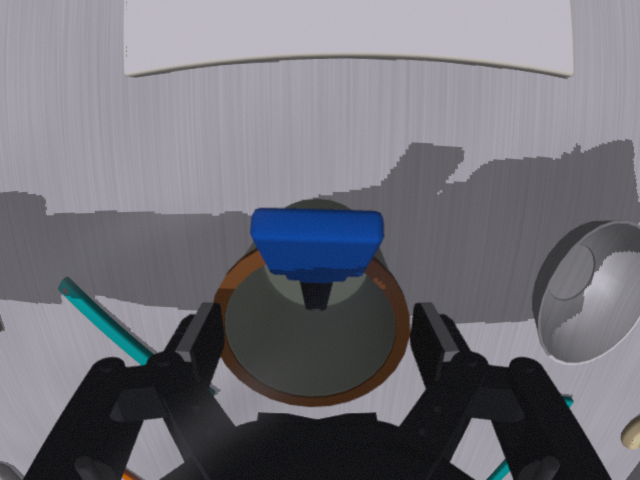

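Released. The blade leans on the rim on the board side, clear of the fingers. I'll back away upwards and towards −y.

{"op": "send_rows", "data": {"commands": [[80, 0, 0, -15, 0], [80, 0, 0, -50, 0], [80, 0, 0, -90, 0], [80, 0, 0, -135, 0], [80, 0, 0, -170, 0]]}}

```text
clock: 34.0
eef_pos: [534.3, 53.8, 329.5]
tool_rot: [3.137, 0.034, -0.001]
force: [1.2, 0.3, 0.6]
width: 80.0
```

{"op": "send_rows", "data": {"commands": [[80, 0, 40, 0, 0], [80, 0, 85, 0, 0], [80, 0, 130, 0, 0], [80, 0, 170, 0, 0], [80, 0, 170, 0, 0]]}}

```text
clock: 34.5
eef_pos: [533.2, -124.1, 329.8]
tool_rot: [3.132, 0.035, -0.012]
force: [-0.1, 0.8, 0.4]
width: 80.1
```

```bash
python3 - <<'E'
from h import *
p=ctrl.camera_params("scene")
im=ctrl.get_image("scene");cv2.imwrite("pics/scene38.png",cv2.resize(im[150:400,150:550,::-1],(800,500),interpolation=cv2.INTER_CUBIC))
im0=cv2.imread("pics/scene0.png")[:,:,::-1]
for i,nm in((im0,"start"),(im,"now")):
    H=hsv(np.ascontiguousarray(i));roi=np.zeros(H.shape[:2],bool);roi[225:310,290:370]=1
    br=((H[...,0]<14)|(H[...,0]>174))&(H[...,1]>100)&(H[...,2]>50)&roi
    ys,xs=np.nonzero(br);P=np.array([plane(p,q,115)[:2] for q in zip(xs,ys)]);print("rim",nm,(P.min(0)+P.max(0))/2)
im=ctrl.get_image("top");cv2.imwrite("pics/top38.png",im[:,:,::-1])
go([528,52,154],0)
E
```

```text
rim start [523.110642    22.84317615]
rim now [523.05095523  20.94121338]
t 34.6 pos [ 533.9 -117.2  330. ] yaw -0.003 w 80.1 F [ 0.1  0.  -0.7] q7 -0.02
shift [  -0.4 -169.9  175.4] roll -0.2 rows 5.0
```

View pics/scene38.png

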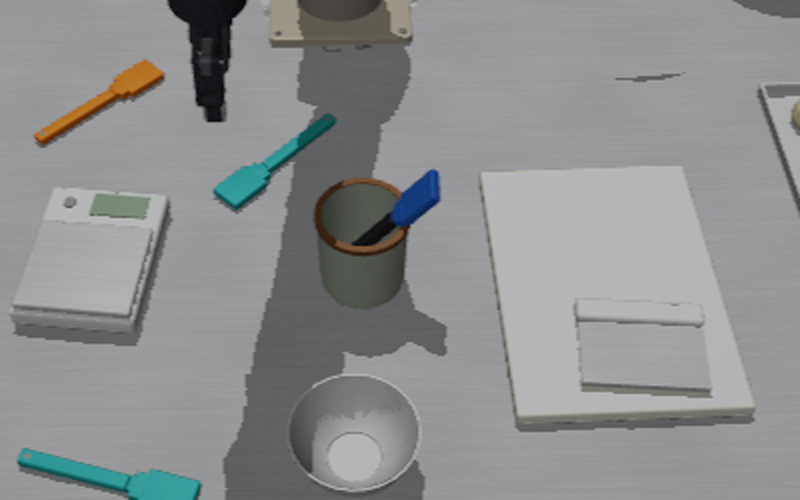

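View pics/top38.png

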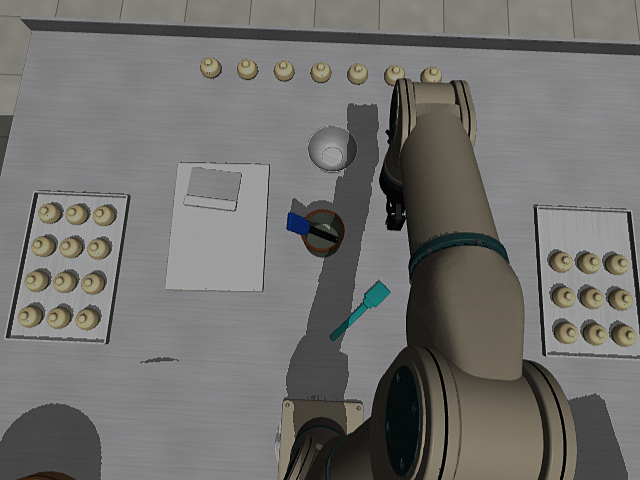

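```bash
python3 - <<'E'
from h import *
im=cv2.imread("pics/scene38.png")
x,r=tri([ray(ctrl.camera_params("scene"),(150+433/2,150+190/2)),ray(ctrl.camera_params("top"),(290.5,223))]);print("tip",x,r)
im=cv2.imread("pics/scene0.png")[:,:,::-1];b=ctrl.get_image("scene")
p=ctrl.camera_params("scene");L=[]
for i in(im,b):
    H=hsv(np.ascontiguousarray(i));m=((H[...,0]<14)|(H[...,0]>174))&(H[...,1]>100)&(H[...,2]>50);m[:225]=0;m[310:]=0;m[:,:290]=0;m[:,370:]=0
    ys,xs=np.nonzero(m);print("rim bbox px",xs.min(),xs.max(),ys.min(),ys.max())
E
```

```text
tip [526.49856239  99.29579729 158.93994377] [np.float64(1.7765811009014545), np.float64(1.7765811009014794)]
rim bbox px 308 354 239 277
rim bbox px 308 353 239 277
```

```bash
python3 - <<'E'
from cell import ctrl
print(ctrl.finish_job(), ctrl.read_state()["clock"])
E
```

```text
the job is handed in; nothing more can be done
the job is handed in; nothing more can be done
```

The spatula is back in the crock blade up, leaning over the rim on the board side, and the job is handed in. It took about 35 s of the 67 s.

- **First half:** I lifted the spatula out by its handle, laid it flat on the near half of the white board and let go.
- **Second half:** I took it by the blade and tilted it by pushing the handle end against the board's fixed near edge. That took several pushes: the handle end slid over the edge twice, and two extra pivots brought the lean from about 41° down to 30°. I then lowered the handle into the crock until it pressed on the floor with about 5 N, let go, and moved the arm clear.

**Last checks:**
- **Other things:** The crock's rim outline matches the start picture to within 1 pixel, and that pixel is where the blade covers it. The scale, scraper and bowl look unmoved in the final pictures.
- **Height that disagreed:** My rough measurement of the blade tip came out at 159 mm high, against 170–175 mm expected. I put this down to picking the tip's pixels by eye. It reads low rather than high, so it does not suggest the handle is stuck above the floor. I did not measure the final lean more closely than that.

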